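Refill the ratcheted paste-tin dispenser

TASK

Refill the carousel dispenser with every loose paste tin on the desk: starting with the pocket now under the loading window, let the tins down upright through the window, one to a pocket, and click the knob clockwise exactly one notch between tins so that no pocket is skipped, with the pawl left down. When all are in, flip the red pawl handle right over so it stays off, turn the knob back to its home stop, and lay the pawl down on the ratchet again. Never force the knob back against the pawl, and leave the other wares where they are.

Things in the scene. Friction and masses are not known exactly. Their poses are not given: they have to be found in the camera images.
- dispenser: the carousel dispenser: fixed wooden base 230 x 230 mm, 10 mm thick, origin at the centre of its underside on the table, on the carousel's axis; z up, and its frame turns with its random yaw. A clear flat cover plate (230 x 230 mm, top face 51 mm above the table, 4 mm thick) lies over an eight-pocket turntable; the only opening in it is the round loading window
- window (a point): centre of the loading window, a round hole 46 mm across outlined in red, in the cover's top face, 74 mm from the axis on the dispenser's -x side. The pocket below it has its floor 14 mm above the table (37 mm below this point) and is about 50 mm wide, so a tin let go upright in the window drops in and ends wholly below the cover (tin top at 44 mm, cover underside at 47 mm)
- knob_grip (a point): grip point of the black bar knob on the carousel's axis, 90 mm above the table; the upright bar is 46 mm long along this frame's x, 14 mm thick along y, and reaches from 71 to 105 mm above the table; a round skirt 56 mm across lies under it, and the toothed ratchet disc (100 mm across, teeth up to 67 mm above the table) under that. The knob, the ratchet and the turntable turn as one; friction about 0.06 N m
- carousel (a joint): angle of the carousel, rad: 0 = home stop, growing as the knob is turned clockwise seen from above (advancing). One notch = one pocket = pi/4 (0.785) rad; pocket k is centred under the window at k*pi/4. With the pawl down it turns forward only; the nose drops behind a tooth just before each k*pi/4 and then lets it back by at most 0.035 rad. It stays where it is left. End stop at 2.66
- pawl (a joint): pawl angle, rad: 0 = down, nose on the ratchet (it rides up to about 0.15 over a tooth and falls back by its weight); growing as its handle is swung up and over. Past about 1.3 it tips over by its own weight and rests at its stop, 1.9; left anywhere below, it falls back down
- pawl_ball (a point): centre of the red ball, 16 mm across, on the end of the pawl's handle arm (6 mm thick); with the pawl down it is 93 mm above the table. The ball may be pinched along the hinge line (the dispenser's x) and turns between the fingers; 31 mm free on the inner side, open on the outer side
- pawl_hinge (a point): point on the pawl's hinge axis in the ball's plane, 69 mm above the table; the axis runs along the dispenser's x. The ball swings about it at 50 mm radius in the dispenser's y-z plane: at pawl angle p the ball lies at y = -0.050*cos(p + 0.50), z = +0.050*sin(p + 0.50) from this point, in the dispenser's frame
- pocket0 (a point): floor centre of pocket 0 of the turntable, 14 mm above the table, 74 mm from the axis; it is under the window when the carousel stands at 0 notches (home)
- pocket1 (a point): floor centre of pocket 1 of the turntable, 14 mm above the table, 74 mm from the axis; it is under the window when the carousel stands at 1 notch
- pocket2 (a point): floor centre of pocket 2 of the turntable, 14 mm above the table, 74 mm from the axis; it is under the window when the carousel stands at 2 notches
- pocket3 (a point): floor centre of pocket 3 of the turntable, 14 mm above the table, 74 mm from the axis; it is under the window when the carousel stands at 3 notches
- tin0_mid (a point): paste tin, upright cylinder 36 mm across and 30 mm tall, about 70 g, brass with a red lid; this point is its centre, 15 mm above its underside
- tin1_mid (a point): paste tin, upright cylinder 36 mm across and 30 mm tall, about 70 g, brass with a red lid; this point is its centre, 15 mm above its underside
- tin2_mid (a point): paste tin, upright cylinder 36 mm across and 30 mm tall, about 70 g, brass with a red lid; this point is its centre, 15 mm above its underside
- tin3_mid (a point): paste tin, upright cylinder 36 mm across and 30 mm tall, about 70 g, brass with a red lid; this point is its centre, 15 mm above its underside
- seal: bystander: pale stone seal 26 x 26 mm, 57 mm tall; origin at its underside
- inkstone: bystander: black ink stone 70 x 100 x 18 mm; origin at its underside
- inkpad: bystander: round white ink pad 70 mm across, 22 mm tall, red inside; origin at its underside
- paperweight: bystander: brass bar 22 x 130 x 16 mm (26 mm over its button); origin at its underside
- booklet: bystander: red booklet 100 x 140 x 12 mm; origin at its underside
- glue: bystander: small jar 48 mm across, 75 mm tall; origin at its underside
Mind the look-alikes: they are no part of the job. Leave any blue look-alike of the part that bears tin0_mid alone.

How it is judged:
By the outcome, as a careful person would: the job done as asked, in the order asked, and still so for the second after the job is handed in, with the robot touching nothing.
Of tin0, tin1, tin2, tin3 only 3 to 4 are there at a start; the rules pass over those that are not, and their reading is None.
At some moment in a run one of tin0, tin1, tin2, tin3 may be knocked a few centimetres aside while the robot is not near it.
It also fails if it takes over 210 s, if anything falls off the work surface, if the arm or the gripper's body presses on something with over 40 N, if the wrist force passes 120 N, or if a joint passes its speed limit or range.

ROBOT

A 6-joint arm with a two-finger parallel gripper is mounted at the origin on the work surface. World frame = base frame: x ahead of the robot, y to its left, z up, the work surface at z = 0. Lengths are in m, angles in degrees, forces in N, time in s.
With the tool pointing down it reaches from about 0.3 to 0.85 m from the base axis. Payload 4.2 kg.
Tool frame: the origin (TCP) lies between the finger pads; the fingertips stand 19 mm ahead of it and the grasp point (between the pads) is the TCP (arm.nose_length is the distance from the TCP to the fingertips, in m); z points along the fingers, y is the line along which they close (so a half turn about z gives the same grasp; the last joint's range is limited). The gripper opens to 91 mm and grips with 3 to 60 N. Pads are 32 mm wide; open, the fingers measure 118 mm over their backs; the gripper's body (76 mm by 178 mm) begins 60 mm behind the grasp point.
Start: joints at [74.599, 18.312, 89.639, -0, 72.044, -1.146], TCP at [0.142, 0.557, 0.233] pointing down, gripper open.
Joint ranges: [-177.97, 177.97], [-48.28, 115.42], [12.27, 149.76], [-77.06, 257.06], [2.81, 150.46], [-146.56, 146.56]. Speed limits (degrees/s): [147.25, 147.25, 180, 180, 180, 180].

INTERFACE

Orientations are given as [roll, pitch, yaw] about the fixed x, y, z axes, in that order (R = Rz(yaw) Ry(pitch) Rx(roll)).
In Python, from station import arm gives the robot as it stands.
- The arm moves only by the tool arm_command, never from a script. Its argument "motion" is a list of rows, each a list of 3 entries, a list of its own where there are three numbers: the shift along the tool's x, y, z as a fraction of full scale, then the turn, a rotation vector about the tool's x, y, z as a fraction of full scale, then the opening in per cent of the stroke, from 0 (shut) to 100 (fully open). In form: [[[x, y, z], [rx, ry, rz], gripper], ...]. A call has 1 to 8 rows; each row shifts and turns the commanded pose from where the row before left it, along the tool's axes as they then stand; what a row does not reach is not made up. Full scale, the value 1, is 0.15 m for a shift and 60 degrees for a turn. A row lasts 1/12 s, in which the tool goes at most 41.7 mm and 7.16 degrees, less where a joint would pass 70% of its speed; a pose out of reach is approached as far as the arm can. A call with a number of a shift or a turn outside -1 to 1 is refused whole. A call with a gripper value outside its range is refused whole. The fingers move at their own pace and stop on an object; the grip force is fixed at half the most. Time passes only in rows, so rows that do not move let the fingers close. It gives the time, the measured TCP pose, the force, the opening and the grip force at its end, in the units of the state.
- arm.sense(): the state, without advancing time (a new reading comes with each control period).
- arm.capture(name): name is "side" or "top" or "wrist"; returns (picture, depth): 400x640x3 uint8, red, green, blue; 400x640 float32, m along the optical axis (not along the pixel's ray), 0 where there is no reading.
- arm.camera_info(name): a dict with "fx", "fy", "cx", "cy" (pixels), "camera_from_world" (4x4, takes a point from world to camera coordinates). Camera axes: x right, y down, z forward; pixel columns grow to the right and rows downward; lengths in m; the calibration is good to about 2 mm. The wrist camera is an equidistant fisheye: a pixel r from the principal point sees the ray r / f radians off the axis. A picture is of the moment at which its call begins: read the wrist's pose just before it. camera_info takes no time and is no camera call; for the wrist camera it gives the pose at the moment of the call.
- arm.finish_job(): hands the job in; it is judged then, once.
Trained networks look in the newest picture that a camera, given by its name, has taken for a name from the list of things; names that differ only in an ending like _2 or _b are one class to them, and where a whole thing is asked for, a point or a joint stands for the part that bears it (a point fixed in the world has none). Each returns a list of dicts, best first, with "score" (0 to 1); they miss things now and then, are a little off and sometimes report something else, mostly with a low value. They report only what shows in the picture. A call takes as long as a camera call. They do not tell look-alikes from the thing itself.
- arm.spot_in(camera, name): "position" ([x, y, z] in m, in world coordinates, good to about 4 mm: the middle of the surface that is visible of it).
- arm.trace(camera, name): "region" (400x640 bool, what is visible of it).
The state is a dict: "t": time; "joint_positions": joint angles; "dq": joint speeds; "tau": joint torques, N m; "ee_pos": TCP position; "orientation": TCP orientation; "force": force on the tool from outside, world axes, zero at the start; "moment": the same for the moment, N m; "opening": opening from 0.0 (shut) to 1.0 (fully open); "gripper_force": force on a finger pad.
Only numpy, scipy, OpenCV 4.12 (cv2) and the standard library are available. Lean on these libraries where they do the work, as an engineer would, in place of code of your own. Each camera call takes 0.05 s, during which the arm holds its last target. There are 200 camera calls.

## Working session

There is one attempt and no reset: what is moved stays moved. The work goes in short steps, Python scripts to look and compute and a tool call to move; the robot and the scene stay as the last step left them, time stands still between calls to the robot, and variables do not carry over. Pictures are saved under pics/ and viewed, at most 14 in all, crops included, and the job is handed in when it is done.

Besides the shell and the picture viewer there is one more tool, called by a JSON object that holds its "method" and its "body", one argument or row to a line. arm_command: Moves the arm, as the interface text tells. Shift numbers are shares of 0.15 m and turn numbers shares of 60 degrees, none past 1 either way. Its arguments: {"type":"object","properties":{"motion":{"type":"array","items":{"type":"array"}}},"required":["motion"]}

```bash
mkdir -p pics; ls; python3 - <<'E'
from station import arm
import cv2,numpy as np
np.set_printoptions(precision=4,suppress=True)
s=arm.sense();print(s['t'],s['ee_pos'],s['orientation'],s['opening'])
for c in ['top','side']:
    im,d=arm.capture(c);cv2.imwrite(f'pics/{c}0.png',im[:,:,::-1]);np.savez(f'{c}0.npz',im=im,d=d)
    for n in ['tin0_mid','dispenser','window','knob_grip','pawl_ball','pawl_hinge']:
        print(c,n,[(np.round(r['position'],3).tolist(),round(r['score'],2)) for r in arm.spot_in(c,n)][:6])
    i=arm.camera_info(c);print(i)
E
```

```text
pics
0.0 [0.1415 0.5569 0.2321] [-179.9003   -0.0005  165.7447] 1.001016465152947
top tin0_mid [([0.442, 0.19, 0.03], 0.7), ([0.511, 0.07, 0.029], 0.47), ([0.444, 0.128, 0.03], 0.46)]
top dispenser [([0.555, -0.127, 0.051], 0.78), ([0.621, -0.086, 0.075], 0.64), ([0.489, 0.303, 0.029], 0.3)]
top window [([0.557, -0.128, 0.05], 0.98)]
top knob_grip [([0.549, -0.131, 0.058], 0.81), ([0.446, 0.124, 0.028], 0.43)]
top pawl_ball [([0.615, -0.097, 0.07], 0.66)]
top pawl_hinge [([0.558, -0.125, 0.052], 0.76)]
{'fx': 398.85397756875756, 'fy': 398.85397756875756, 'cx': 317.22645173186, 'cy': 195.24660379390997, 'camera_from_world': array([[-0.0096, -0.9999, -0.005 ,  0.0358],
       [-0.9941,  0.0101, -0.1081,  0.5594],
       [ 0.1082,  0.0039, -0.9941,  1.1174],
       [ 0.    ,  0.    ,  0.    ,  1.    ]])}
side tin0_mid [([0.506, 0.077, 0.034], 0.76), ([0.445, 0.135, 0.031], 0.67), ([0.433, 0.205, 0.029], 0.59), ([0.394, 0.069, 0.03], 0.52), ([0.62, -0.394, 0.011], 0.21)]
side dispenser [([0.543, -0.093, 0.052], 0.72)]
side window [([0.548, -0.092, 0.052], 0.59)]
side knob_grip [([0.55, -0.116, 0.062], 0.21)]
side pawl_ball [([0.623, -0.087, 0.07], 0.6)]
side pawl_hinge [([0.544, -0.091, 0.053], 0.56)]
{'fx': 429.38412159938514, 'fy': 429.38412159938514, 'cx': 317.118829099172, 'cy': 194.59727155221404, 'camera_from_world': array([[-0.909 , -0.4163, -0.0203,  0.4978],
       [-0.273 ,  0.6315, -0.7258,  0.1989],
       [ 0.315 , -0.6542, -0.6876,  1.0596],
       [ 0.    ,  0.    ,  0.    ,  1.    ]])}
```

```bash
python3 - <<'E'
import cv2
a=cv2.imread('pics/top0.png');cv2.imwrite('pics/top0b.png',cv2.resize(a,(800,500),interpolation=cv2.INTER_CUBIC))
E
```

```text
(no output)
```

View pics/top0b.png

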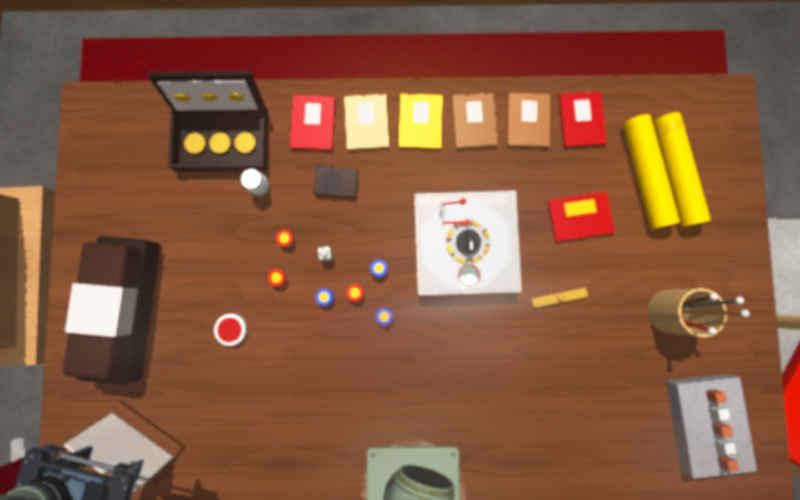

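View pics/side0.png

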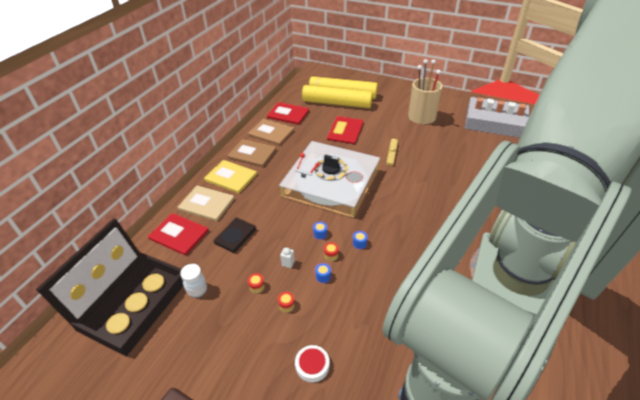

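The top view (800x500) shows three red-lid tins at (285,239), (277,278) and (355,293). The blue look-alikes are at (379,268), (324,297) and (384,317). Other things that could be confused are the red ink pad (230,330) and the seal (324,254). The dispenser is at (468,243), with its window at (468,275). I choose the three red-lid tins and will check them in one close crop.

```bash
cat > h.py <<'E'
import numpy as np,cv2
from station import arm
np.set_printoptions(precision=4,suppress=True)
def px2w(c,u,v,z):
    i=arm.camera_info(c);T=np.linalg.inv(i['camera_from_world'])
    r=T[:3,:3]@np.array([(u-i['cx'])/i['fx'],(v-i['cy'])/i['fy'],1]);o=T[:3,3]
    return o+r*(z-o[2])/r[2]
def w2px(c,p):
    i=arm.camera_info(c);q=i['camera_from_world']@np.r_[p,1]
    return np.array([i['fx']*q[0]/q[2]+i['cx'],i['fy']*q[1]/q[2]+i['cy']])
def tins(c,im,z=0.030):
    hsv=cv2.cvtColor(im,cv2.COLOR_RGB2HSV);out=[]
    m=(((hsv[...,0]<25)|(hsv[...,0]>170))&(hsv[...,1]>190)&(hsv[...,2]>150)).astype(np.uint8)
    n,l,st,ce=cv2.connectedComponentsWithStats(m)
    for k in range(1,n):
        if 60<st[k,4]<900: 
            p=px2w(c,*ce[k],z); out.append((ce[k],st[k,4],p))
    return out
E
python3 - <<'E'
from h import *
f=np.load('top0.npz');im=f['im'];d=f['d']
for c,a,p in tins('top',im): print(c,a,p)
f2=np.load('side0.npz')
print('side')
for c,a,p in tins('side',f2['im']): print(c,a,p)
# cover corners from depth: points with z 0.045..0.058 
i=arm.camera_info('top');T=np.linalg.inv(i['camera_from_world'])
v,u=np.mgrid[0:400,0:640];P=np.stack([(u-i['cx'])/i['fx']*d,(v-i['cy'])/i['fy']*d,d],-1)@T[:3,:3].T+T[:3,3]
m=(P[...,2]>.044)&(P[...,2]<.056)&(abs(P[...,0]-.56)<.16)&(abs(P[...,1]+.13)<.16)
q=P[m][:,:2].astype(np.float32);print('cover',m.sum(),np.median(P[m][:,2]),cv2.minAreaRect(q))
m=(P[...,2]>.08)&(abs(P[...,0]-.56)<.12)&(abs(P[...,1]+.13)<.12);print('knob/high',m.sum());
for a in P[m]: print(a)
a=cv2.resize(im[140:250,320:430],(600,600),interpolation=cv2.INTER_CUBIC)
b=cv2.resize(im[175:265,205:325],None,fx=200/120*1,fy=200/120,interpolation=cv2.INTER_CUBIC)
o=np.zeros((600,800,3),np.uint8);o[:,:600]=a;o[:150,600:800]=b
b=f2['im'][135:220,270:390];o[200:200+142,600:800]=cv2.resize(b,(200,142));
cv2.imwrite('pics/crop1.png',o[:,:,::-1])
E
```

```text
[227.296 190.208] 125 [0.5771 0.2897 0.03  ]
[220.855  221.6565] 131 [0.4866 0.3068 0.03  ]
[283.6306 233.9189] 111 [0.4499 0.1271 0.03  ]
[183.1188 263.4406] 202 [0.3695 0.4118 0.03  ]
[634.0218 330.5231] 824 [ 0.1745 -0.8423  0.03  ]
side
[290.6025 114.1522] 322 [ 0.8275 -0.3827  0.03  ]
[348.17 131.17] 400 [ 0.5975 -0.3652  0.03  ]
[180.0579 235.0122] 898 [0.8326 0.2491 0.03  ]
[314.5742 358.4774] 155 [0.3642 0.4115 0.03  ]
cover 5138 0.0515584496944308 ((0.5605851411819458, -0.13012616336345673), (0.23058576881885529, 0.23080185055732727), 1.1723353862762451)
knob/high 155
[ 0.6504 -0.1123  0.0992]
[ 0.65   -0.1148  0.1008]
[ 0.6498 -0.1174  0.1017]
[ 0.6504 -0.1205  0.0988]
[ 0.6479 -0.1097  0.0976]
[ 0.6474 -0.1121  0.1   ]
[ 0.6472 -0.1147  0.1009]
[ 0.6465 -0.117   0.1042]
[ 0.6474 -0.1203  0.0997]
[ 0.6474 -0.0944  0.0869]
[ 0.6482 -0.0977  0.0826]
[ 0.6469 -0.0996  0.0895]
[ 0.6476 -0.1029  0.0856]
[ 0.6464 -0.1049  0.0916]
[ 0.6457 -0.1072  0.0949]
[ 0.6452 -0.1097  0.0972]
[ 0.6449 -0.1122  0.0986]
[ 0.6446 -0.1147  0.1004]
[ 0.6443 -0.1173  0.1015]
[ 0.6451 -0.1206  0.09
[... 2813 characters left out ...]
 0.5478 -0.1231  0.0813]
[ 0.5455 -0.1227  0.1038]
[ 0.5456 -0.1255  0.1028]
[ 0.5454 -0.1281  0.1036]
[ 0.5449 -0.1301  0.1084]
[ 0.5449 -0.1328  0.1081]
[ 0.5454 -0.1362  0.1033]
[ 0.5449 -0.1227  0.0831]
[ 0.5431 -0.123   0.1011]
[ 0.5427 -0.1252  0.1046]
[ 0.5422 -0.1272  0.1093]
[ 0.5424 -0.1303  0.1064]
[ 0.5422 -0.1327  0.1082]
[ 0.5425 -0.1358  0.1056]
[ 0.5424 -0.123   0.0808]
[ 0.5403 -0.1228  0.1019]
[ 0.5394 -0.1243  0.1106]
[ 0.5398 -0.1276  0.1057]
[ 0.5402 -0.1308  0.1022]
[ 0.5397 -0.1329  0.1064]
[ 0.5397 -0.1356  0.1059]
[ 0.5397 -0.123   0.0802]
[ 0.5385 -0.124   0.0925]
[ 0.5374 -0.1252  0.1037]
[ 0.5374 -0.1279  0.1034]
[ 0.5373 -0.1306  0.1034]
[ 0.5372 -0.1331  0.1046]
```

View pics/crop1.png

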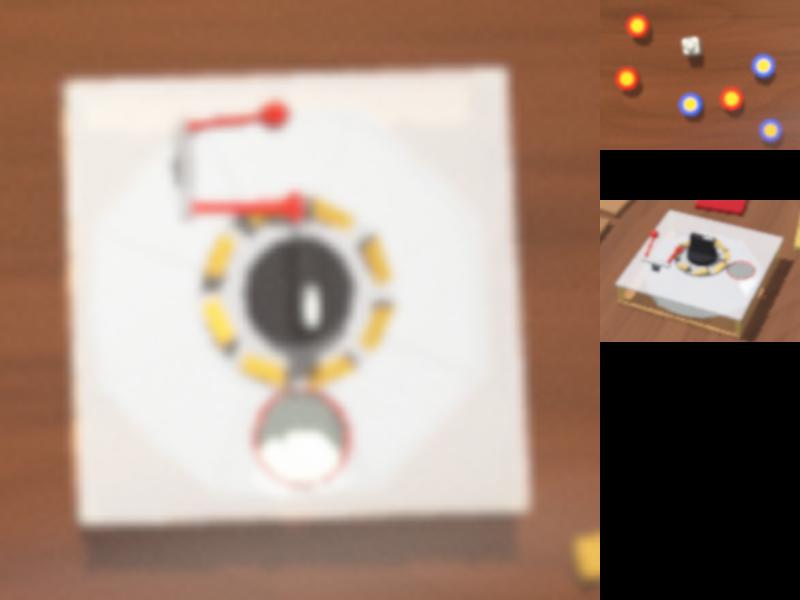

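The crop shows the dispenser. Its window is toward the robot at (301,437), the knob bar lies along x at about (300,295), the pawl ball is at (275,113), and the pawl's nose arm runs to (295,208). The inset confirms three red-lid tins at (637,26), (627,78) and (731,99), with the blue ones separate.

{"method": "arm_command", "body": {
  "motion": [
    [[0,0,0],[0,0,-0.0792],100],
    [[0,0,0],[0,0,-0.0792],100],
    [[0,0,0],[0,0,-0.0792],100],
    [[-0.222,-0.136,0],[0,0,0],100],
    [[-0.222,-0.136,0],[0,0,0],100],
    [[-0.222,-0.136,0],[0,0,0],100],
    [[-0.222,-0.136,0],[0,0,0],100],
    [[-0.222,-0.136,0],[0,0,0],70]
  ]
}}

```text
t: 1.37
ee_pos: [0.3093, 0.4542, 0.2331]
orientation: [180.0, 0.0, -180.0]
force: [-0.1, 0.1, -0.4]
opening: 0.955
gripper_force: 0.0
```

{"method": "arm_command", "body": {
  "motion": [
    [[-0.224,-0.137,0.05],[0,0,0],70],
    [[-0.224,-0.137,0.05],[0,0,0],70],
    [[-0.224,-0.137,0.05],[0,0,0],70],
    [[-0.224,-0.137,0.05],[0,0,0],70],
    [[-0.224,-0.137,0.05],[0,0,0],70],
    [[-0.224,-0.137,0.05],[0,0,0],70],
    [[-0.224,-0.137,0.05],[0,0,0],70],
    [[-0.224,-0.137,0.05],[0,0,0],70]
  ]
}}

```text
t: 2.03
ee_pos: [0.5784, 0.2896, 0.1726]
orientation: [180.0, 0.0, 180.0]
force: [0.9, 0.9, 0.2]
opening: 0.697
gripper_force: 0.0
```

```bash
cat >> h.py <<'E'
def fish2w(i,u,v,z):
    T=np.linalg.inv(i['camera_from_world']);x=(u-i['cx'])/i['fx'];y=(v-i['cy'])/i['fy'];t=np.hypot(x,y)
    c=np.array([np.sin(t)*x/t,np.sin(t)*y/t,np.cos(t)]) if t>1e-9 else np.array([0,0,1.])
    r=T[:3,:3]@c;o=T[:3,3];return o+r*(z-o[2])/r[2]
def wrist(name,zlid=0.030):
    i=arm.camera_info('wrist');im,d=arm.capture('wrist');cv2.imwrite(f'pics/{name}.png',im[:,:,::-1])
    hsv=cv2.cvtColor(im,cv2.COLOR_RGB2HSV)
    m=(((hsv[...,0]<25)|(hsv[...,0]>170))&(hsv[...,1]>190)&(hsv[...,2]>130)).astype(np.uint8)
    m=cv2.morphologyEx(m,cv2.MORPH_CLOSE,np.ones((5,5)))
    n,l,st,ce=cv2.connectedComponentsWithStats(m)
    for k in range(1,n):
        if st[k,4]>200: print('wrist blob',ce[k],st[k,:5],fish2w(i,*ce[k],zlid)[:2])
    return i,im,d
def ee():
    s=arm.sense();print('ee',s['t'],s['ee_pos'],s['orientation'],s['opening']);return s
E
python3 - <<'E'
from h import *
ee();wrist('w1')
print('spot',[(np.round(r['position'],4),r['score']) for r in arm.spot_in('wrist','tin0_mid')][:4])
im,d=arm.capture('top')
for c,a,p in tins('top',im): print(c,a,p)
# window/knob in first top picture
s=110/600
for n,u,v,z in [('win',301,437,.051),('ball',275,113,.097),('nose',292,208,.07)]: print(n,px2w('top',320+u*s-.5,140+v*s-.5,z))
print('corners',[px2w('top',320+u*s-.5,140+v*s-.5,.051)[:2] for u,v in [(62,80),(508,68),(530,510),(78,523)]])
E
```

```text
ee 2.0333 [0.5784 0.2896 0.1726] [179.9828   0.0093 179.987 ] 0.6967097938980968
wrist blob [443.1264   8.7776] [417   0  49  22 823] [0.3879 0.4118]
wrist blob [163.7081  74.8449] [146  56  36  36 651] [0.4533 0.1314]
wrist blob [338.8684  99.1787] [319  81  39  38 722] [0.4876 0.3071]
wrist blob [618.9898 336.4055] [ 580  245   60  155 5583] [0.8919 0.9302]
wrist blob [  9.6435 319.7239] [  0 293  28  50 547] [ 0.8472 -0.3652]
spot [(array([0.5078, 0.0819, 0.0327]), 0.92), (array([0.45  , 0.1316, 0.0317]), 0.85), (array([0.3999, 0.0712, 0.0304]), 0.7), (array([0.4445, 0.2004, 0.0312]), 0.57)]
[283.5702 233.8333] 114 [0.4502 0.1272 0.03  ]
[634.0328 330.4647] 822 [ 0.1747 -0.8423  0.03  ]
win [ 0.4871 -0.1303  0.051 ]
ball [ 0.6474 -0.115   0.097 ]
nose [ 0.6033 -0.126   0.07  ]
corners [array([ 0.6752, -0.0099]), array([ 0.6791, -0.2435]), array([ 0.4486, -0.2466]), array([ 0.4442, -0.015 ])]
```

View pics/w1.png

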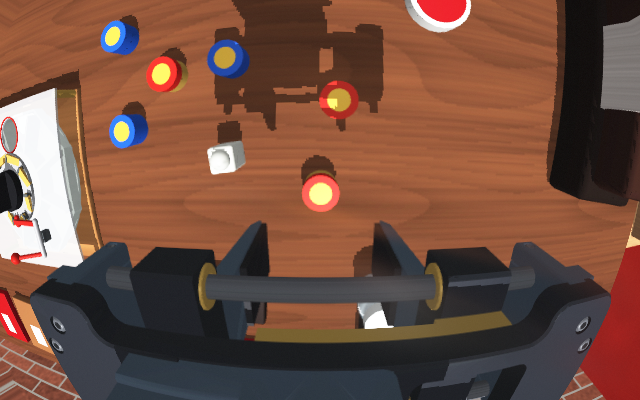

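In the wrist view the target red-lid tin is at (320,193), between the fingers' sight lines. The other red tins are at (340,100) and (163,74), and the seal is at (226,158).

```bash
sed -i 's/(hsv\[...,1\]>190)&(hsv\[...,2\]>130)/(hsv[...,1]>120)\&(hsv[...,2]>150)/' h.py; python3 - <<'E'
from h import *
i=arm.camera_info('wrist'); print(fish2w(i,320.5,193.5,.030))
im=cv2.imread('pics/w1.png')[:,:,::-1];hsv=cv2.cvtColor(np.ascontiguousarray(im),cv2.COLOR_RGB2HSV)
print(hsv[193,300:342:3].tolist()); print(hsv[45,600:605].tolist(),hsv[215,330].tolist())
E
```

```text
[0.5787 0.289  0.03  ]
[[10, 157, 148], [2, 165, 255], [2, 163, 255], [25, 131, 255], [30, 96, 255], [30, 94, 255], [30, 93, 255], [30, 92, 255], [30, 91, 255], [30, 91, 255], [30, 91, 255], [2, 157, 255], [2, 157, 255], [4, 173, 239]]
[[10, 70, 22], [6, 55, 23], [6, 53, 24], [4, 23, 76], [10, 18, 127]] [10, 163, 164]
```

{"method": "arm_command", "body": {
  "motion": [
    [[0,0,0.22],[0,0,0],65],
    [[0,0,0.22],[0,0,0],65],
    [[0,0,0.22],[0,0,0],65],
    [[0,0,0.16],[0,0,0],65],
    [[0,0,0.083],[0,0,0],65],
    [[0,0,0],[0,0,0],20],
    [[0,0,0],[0,0,0],20],
    [[0,0,0],[0,0,0],20]
  ]
}}

```text
t: 2.85
ee_pos: [0.5779, 0.292, 0.0396]
orientation: [179.9, 0.2, -180.0]
force: [0.3, 0.1, -0.3]
opening: 0.461
gripper_force: 0.0
```

{"method": "arm_command", "body": {
  "motion": [
    [[0,0,0],[0,0,0],20],
    [[0,0,0],[0,0,0],20],
    [[0,0,-0.2],[0,0,0],20],
    [[0,0,-0.2],[0,0,0],20],
    [[0,0,-0.2],[0,0,0],20],
    [[0,0,-0.2],[0,0,0],20],
    [[0.1,-0.2,0],[0,0,0],20],
    [[0.06,-0.25,0],[0,0,0],20]
  ]
}}

```text
t: 3.52
ee_pos: [0.5538, 0.2252, 0.1608]
orientation: [179.8, 0.4, -179.8]
force: [0.2, -1.7, -1.5]
opening: 0.38
gripper_force: 30.0
```

{"method": "arm_command", "body": {
  "motion": [
    [[0.05,-0.25,0],[0,0,0],20],
    [[0.05,-0.25,0],[0,0,0],20],
    [[0.05,-0.25,0],[0,0,0],20],
    [[0.05,-0.25,0],[0,0,0],20],
    [[0.05,-0.25,0],[0,0,0],20],
    [[0.05,-0.25,0],[0,0,0],20],
    [[0.05,-0.25,0],[0,0,0],20],
    [[0.05,-0.25,0],[0,0,0],20]
  ]
}}

```text
t: 4.18
ee_pos: [0.4924, -0.0783, 0.1586]
orientation: [-180.0, 0.1, -180.0]
force: [0.5, -0.8, -0.4]
opening: 0.38
gripper_force: 30.0
```

{"method": "arm_command", "body": {
  "motion": [
    [[0.05,-0.2,0],[0,0,0],20],
    [[0,-0.15,0],[0,0,0],20],
    [[0,0,0],[0,0,0],20],
    [[0,0,0],[0,0,0],20]
  ]
}}

```text
t: 4.52
ee_pos: [0.4855, -0.13, 0.1582]
orientation: [180.0, 0.1, 179.8]
force: [0.4, -0.0, -0.6]
opening: 0.381
gripper_force: 30.0
```

```bash
python3 - <<'E'
from h import *
s=ee();i,im,d=wrist('w2')
print(fish2w(i,320.5,193.5,.030))
# project tool points
def w2f(p):
    q=i['camera_from_world']@np.r_[p,1];t=np.arctan2(np.hypot(q[0],q[1]),q[2]);h=np.hypot(q[0],q[1]);return np.array([i['cx']+i['fx']*t*q[0]/h,i['cy']+i['fy']*t*q[1]/h])
o=im.copy()
c=np.array([.5608,-.1298,0]);R=lambda a:np.array([[np.cos(a),-np.sin(a),0],[np.sin(a),np.cos(a),0],[0,0,1]])
w=c+R(np.radians(1.1))@np.array([-.074,0,.051])
for a in np.arange(0,6.28,.1):
    u=w2f(w+np.array([.023*np.cos(a),.023*np.sin(a),0])); cv2.circle(o,tuple(int(x) for x in u),1,(0,255,0),-1)
cv2.imwrite('pics/w2o.png',o[:,:,::-1])
E
```

```text
ee 4.5167 [ 0.4855 -0.13    0.1582] [179.9926   0.0863 179.8375] 0.3812270381101082
wrist blob [131.6958 148.3234] [  87  126   90   46 1772] [ 0.4322 -0.3237]
wrist blob [546.4599 168.9684] [521 152  40  33 474] [0.4534 0.1231]
wrist blob [ 10.4124 167.2664] [  0 158  25  19 274] [ 0.4386 -0.5638]
wrist blob [316.9777 259.1614] [ 290  237   60   41 1165] [ 0.551  -0.1336]
wrist blob [ 29.4045 295.9302] [  0 266  58  94 487] [ 0.6541 -0.6187]
wrist blob [154.6208 307.9725] [140 292  32  31 654] [ 0.6275 -0.3362]
wrist blob [603.689  347.2195] [582 332  43  31 328] [0.7956 0.4311]
[ 0.4823 -0.1298  0.03  ]
```

View pics/w2o.png

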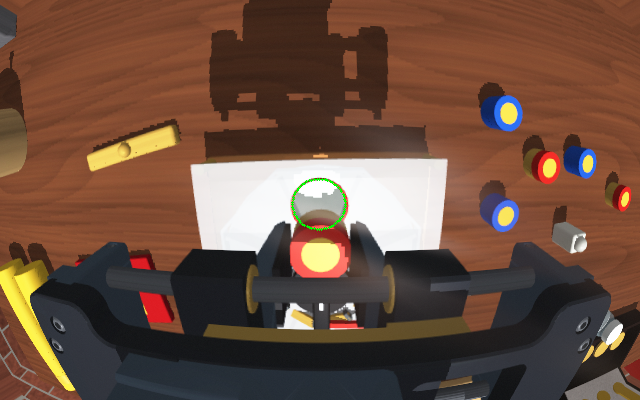

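The wrist view shows the projected window circle (green, centred at (319,204)) lying right on the red rim. The held tin's lid is at (320,255), between the pads.

```bash
python3 - <<'E'
from h import *
i=arm.camera_info('wrist')
for v in (253,256): print(fish2w(i,320.5,v,.1505))
c=np.array([.5608,-.1298]);a=np.radians(1.1);print('win',c-.074*np.array([np.cos(a),np.sin(a)]))
E
```

```text
[ 0.4841 -0.1293  0.1505]
[ 0.486  -0.1293  0.1505]
win [ 0.4868 -0.1312]
```

{"method": "arm_command", "body": {
  "motion": [
    [[-0.009,-0.008,0.2],[0,0,0],20],
    [[0,0,0.2],[0,0,0],20],
    [[0,0,0.12],[0,0,0],20],
    [[0,0,0.04],[0,0,0],20],
    [[0,0,0],[0,0,0],20],
    [[0,0,0],[0,0,0],20]
  ]
}}

```text
t: 5.07
ee_pos: [0.4875, -0.1296, 0.0742]
orientation: [-180.0, 0.1, -179.9]
force: [0.6, -0.3, -0.4]
opening: 0.381
gripper_force: 30.0
```

{"method": "arm_command", "body": {
  "motion": [
    [[0,-0.009,0],[0,0,0],38],
    [[0,0,0],[0,0,0],60],
    [[0,0,0],[0,0,0],60],
    [[0,0,0],[0,0,0],60],
    [[0,0,0],[0,0,0],60],
    [[0,0,-0.15],[0,0,0],60],
    [[0,0,-0.2],[0,0,0],60],
    [[0,0,0],[0,0,0],55]
  ]
}}

```text
t: 5.73
ee_pos: [0.4899, -0.1326, 0.1307]
orientation: [-179.8, 0.5, 180.0]
force: [1.2, 0.1, -0.0]
opening: 0.565
gripper_force: 0.0
```

```bash
python3 - <<'E'
from h import *
s=ee();i,im,d=wrist('w3')
cv2.imwrite('pics/w3c.png',cv2.resize(im[130:290,220:420],(750,600))[:,:,::-1])
E
```

```text
ee 5.7333 [ 0.4899 -0.1326  0.1307] [-179.8459    0.5367  179.9967] 0.5650833892007086
wrist blob [120.1137 145.9318] [  73  122   94   49 1979] [ 0.4321 -0.3216]
wrist blob [566.457  169.3377] [549 152  30  35 453] [0.4521 0.1254]
wrist blob [315.1232 212.6839] [ 288  179   59   85 1762] [ 0.497  -0.1375]
wrist blob [348.2862 254.4684] [335 246  28  17 269] [ 0.5374 -0.1077]
wrist blob [ 35.9937 338.8692] [  0 269  74 131 474] [ 0.7375 -0.6278]
wrist blob [149.8128 310.9144] [140 292  21  38 374] [ 0.6179 -0.3279]
wrist blob [609.6119 354.3358] [591 338  42  31 268] [0.7946 0.4202]
```

View pics/w3c.png

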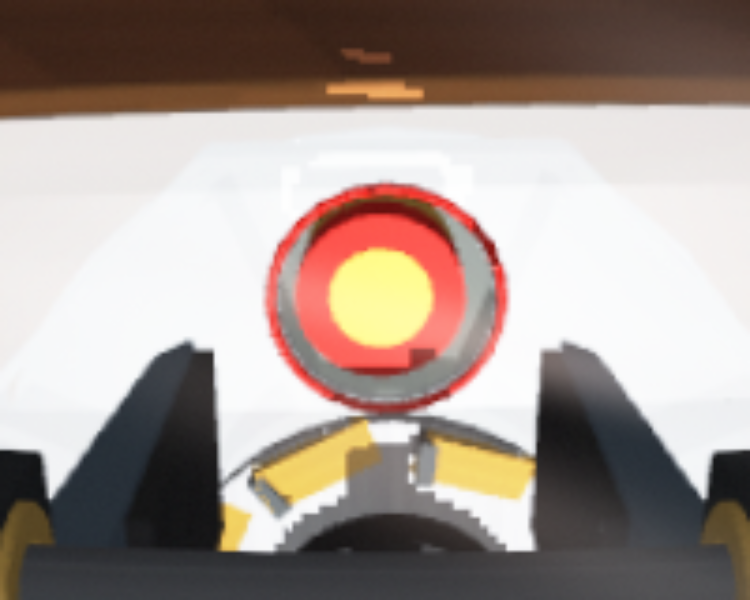

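The tin sits upright in the pocket: its lid is at (380,297) in the crop, inside the red window ring and below the cover. Next is the knob.

{"method": "arm_command", "body": {
  "motion": [
    [[0,0,-0.15],[0,0,0],44],
    [[-0.22,0.01,0],[0,0,0],44],
    [[-0.22,0.01,0],[0,0,-0.018],44],
    [[-0.033,0,0],[0,0,0],44],
    [[0,0,0],[0,0,0],44],
    [[0,0,0],[0,0,0],44]
  ]
}}

```text
t: 6.28
ee_pos: [0.5564, -0.1283, 0.1471]
orientation: [180.0, -0.2, -178.9]
force: [0.4, 0.0, 1.2]
opening: 0.444
gripper_force: 0.0
```

{"method": "arm_command", "body": {
  "motion": [
    [[-0.029,-0.009,0],[0,0,0],44],
    [[0,0,0.15],[0,0,0],44],
    [[0,0,0.15],[0,0,0],44],
    [[0,0,0.05],[0,0,0],44],
    [[0,0,0],[0,0,0],44],
    [[0,0,0],[0,0,0],5],
    [[0,0,0],[0,0,0],5],
    [[0,0,0],[0,0,0],5]
  ]
}}

```text
t: 6.95
ee_pos: [0.5628, -0.1301, 0.0973]
orientation: [-180.0, 0.1, -178.9]
force: [0.8, -0.7, 0.3]
opening: 0.251
gripper_force: 0.0
```

{"method": "arm_command", "body": {
  "motion": [
    [[0,0,0],[0,0,0],5],
    [[0,0,0],[0,0,0],5],
    [[0,0,0],[0,0,0],5]
  ]
}}

```text
t: 7.2
ee_pos: [0.5626, -0.1294, 0.097]
orientation: [180.0, 0.1, -178.9]
force: [-0.4, 3.2, 4.5]
opening: 0.151
gripper_force: 30.0
```

{"method": "arm_command", "body": {
  "motion": [
    [[0,0,0],[0,0,0.11],5],
    [[0,0,0],[0,0,0.11],5],
    [[0,0,0],[0,0,0.11],5],
    [[0,0,0],[0,0,0.11],5],
    [[0,0,0],[0,0,0.11],5],
    [[0,0,0],[0,0,0.11],5],
    [[0,0,0],[0,0,0.1],5],
    [[0,0,0],[0,0,0],5]
  ]
}}

```text
t: 7.87
ee_pos: [0.562, -0.1309, 0.097]
orientation: [-179.9, 0.1, 135.3]
force: [-2.3, -2.5, 6.1]
opening: 0.154
gripper_force: 30.0
```

{"method": "arm_command", "body": {
  "motion": [
    [[0,0,0],[0,0,0],5],
    [[0,0,0],[0,0,0],5]
  ]
}}

```text
t: 8.03
ee_pos: [0.562, -0.1309, 0.097]
orientation: [-179.9, 0.1, 135.5]
force: [-2.3, -2.1, 5.2]
opening: 0.152
gripper_force: 30.0
```

{"method": "arm_command", "body": {
  "motion": [
    [[0,0,0],[0,0,0],44],
    [[0,0,0],[0,0,0],44],
    [[0,0,0],[0,0,0],44],
    [[0,0,0],[0,0,0],44],
    [[0,0,-0.15],[0,0,0],44],
    [[0,0,-0.2],[0,0,0],44],
    [[0,0,-0.2],[0,0,-0.1],60],
    [[0,0,0],[0,0,-0.11],60]
  ]
}}

```text
t: 8.7
ee_pos: [0.5653, -0.1305, 0.1844]
orientation: [179.8, 0.6, 148.4]
force: [0.6, -0.4, 0.7]
opening: 0.556
gripper_force: 0.0
```

{"method": "arm_command", "body": {
  "motion": [
    [[0,0,0],[0,0,-0.11],65],
    [[0,0,0],[0,0,-0.11],65],
    [[0,0,0],[0,0,-0.11],65],
    [[0,0,0],[0,0,-0.11],65],
    [[0,0,0],[0,0,-0.09],65],
    [[0,0,0],[0,0,0],65]
  ]
}}

```text
t: 9.2
ee_pos: [0.562, -0.1297, 0.1782]
orientation: [180.0, -0.0, 180.0]
force: [-0.2, 0.6, 0.0]
opening: 0.65
gripper_force: 0.0
```

```bash
python3 - <<'E'
from h import *
s=ee();i,im,d=wrist('w4')
cv2.imwrite('pics/w4c.png',cv2.resize(im[100:340,160:480],(800,600))[:,:,::-1])
im,d=arm.capture('top')
for c,a,p in tins('top',im): print(c,a,p)
E
```

```text
ee 9.2 [ 0.562  -0.1297  0.1782] [179.9952  -0.0203 179.9787] 0.6496497437034867
wrist blob [136.9369  80.5619] [  93   56   88   51 1616] [ 0.4374 -0.3253]
wrist blob [543.2693 100.3167] [533  85  22  32 401] [0.4519 0.1265]
wrist blob [622.6265 144.6225] [617 132  13  26 249] [0.4883 0.3064]
wrist blob [303.3793 153.9759] [287 144  31  20 290] [ 0.5242 -0.1461]
wrist blob [275.8099 179.4829] [267 167  19  25 263] [ 0.5495 -0.174 ]
wrist blob [366.7972 184.3502] [360 171  15  26 217] [ 0.5546 -0.0832]
wrist blob [116.2556 225.3166] [  71  193   88   75 3838] [ 0.6025 -0.3787]
wrist blob [275.2189 215.206 ] [268 203  15  28 233] [ 0.5871 -0.1762]
wrist blob [ 34.7755 246.7168] [ 17 216  33  66 579] [ 0.6455 -0.5737]
wrist blob [ 16.1284 254.4177] [  0 218  39  77 553] [ 0.6658 -0.6456]
wrist blob [300.2163 240.5337] [288 232  23  19 208] [ 0.6155 -0.151 ]
wrist blob [340.064  246.3227] [318 236  52  18 406] [ 0.6223 -0.1088]
wrist blob [617.5123 311.0154] [603 299  30  25 324] [0.7984 0.4519]
[220.9621 221.7197] 132 [0.4864 0.3065 0.03  ]
[283.6667 233.8704] 108 [0.4501 0.127  0.03  ]
[183.041  263.3282] 195 [0.3698 0.412  0.03  ]
[633.9823 329.8678] 847 [ 0.1763 -0.8423  0.03  ]
```

View pics/w4c.png

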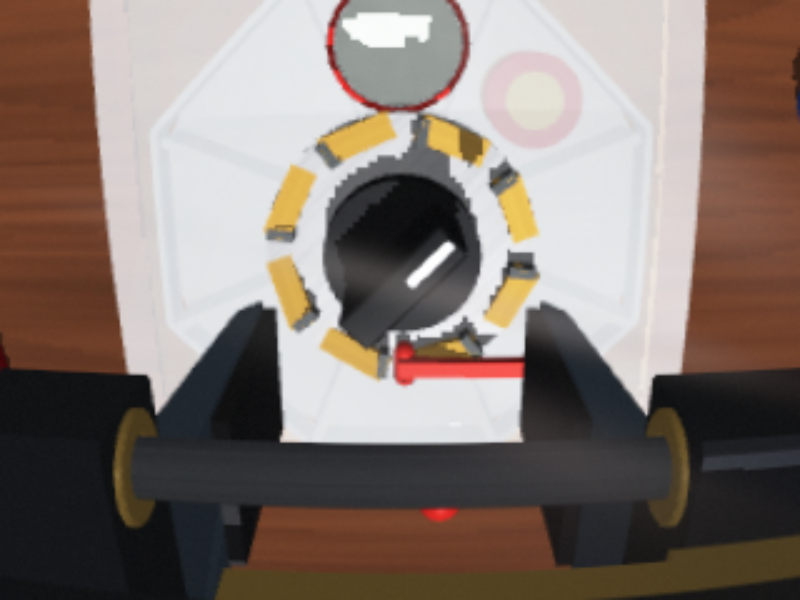

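The crop shows the knob turned one notch. The loaded tin now shows through the cover at (533,100), an empty pocket is under the window at (398,40), and the nose is seated by the tooth at (400,365).

{"method": "arm_command", "body": {
  "motion": [
    [[0.093,0.214,0.04],[0,0,0],60],
    [[0.093,0.214,0.04],[0,0,0],60],
    [[0.093,0.214,0.04],[0,0,0],60],
    [[0.093,0.214,0.04],[0,0,0],60],
    [[0.093,0.214,0.04],[0,0,0],60],
    [[0.093,0.214,0.04],[0,0,0],60],
    [[0.093,0.214,0.04],[0,0,0],60],
    [[0.09,0.213,0.04],[0,0,0],60]
  ]
}}

```text
t: 9.97
ee_pos: [0.4505, 0.1285, 0.1304]
orientation: [180.0, 0.0, 179.7]
force: [0.4, 0.2, 1.1]
opening: 0.602
gripper_force: 0.0
```

{"method": "arm_command", "body": {
  "motion": [
    [[0,0,0],[0,0,0],60],
    [[0,0,0],[0,0,0],60]
  ]
}}

```text
t: 10.13
ee_pos: [0.4507, 0.1283, 0.1303]
orientation: [-180.0, -0.0, -180.0]
force: [0.5, -0.9, 1.0]
opening: 0.603
gripper_force: 0.0
```

```bash
python3 - <<'E'
from h import *
s=ee();i,im,d=wrist('w5')
print([(np.round(r['position'],4),round(r['score'],2)) for r in arm.spot_in('wrist','tin0_mid')][:5])
E
```

```text
ee 10.1333 [0.4507 0.1283 0.1303] [-179.9839   -0.029  -179.9953] 0.6027780636781941
wrist blob [341.7172 145.5095] [     0      0    640    400 125107] [0.3992 0.1456]
wrist blob [328.1462  75.4385] [324  61   9  30 260] [0.3421 0.1345]
wrist blob [305.1475 110.4316] [276 106  56  10 373] [0.3706 0.1161]
wrist blob [240.5964 142.7532] [228 132  24  24 389] [0.3958 0.0621]
wrist blob [ 92.8908 199.0798] [ 61 196  67   7 238] [ 0.444  -0.1078]
wrist blob [319.854  316.0601] [ 258  303  124   26 2678] [0.5671 0.1276]
[(array([0.4362, 0.1927, 0.0315]), 0.79), (array([0.396 , 0.0635, 0.0276]), 0.73), (array([0.446 , 0.1238, 0.0298]), 0.7), (array([0.4998, 0.0904, 0.0239]), 0.66), (array([0.4848, 0.2981, 0.0298]), 0.28)]
```

```bash
cat >> h.py <<'E'
def dots(name,z=0.030):
    i=arm.camera_info('wrist');im=np.ascontiguousarray(cv2.imread(f'pics/{name}.png'))
    h=cv2.cvtColor(im,cv2.COLOR_BGR2HSV);m=((h[...,0]>22)&(h[...,0]<36)&(h[...,2]>185)&(h[...,1]>70)).astype(np.uint8)
    n,l,st,ce=cv2.connectedComponentsWithStats(m)
    for k in range(1,n):
        if st[k,4]>60: print('dot',ce[k],st[k,4],fish2w(i,*ce[k],z)[:2])
E
python3 - <<'E'
from h import *
dots('w5')
E
```

```text
dot [235.2421 151.8   ] 95 [0.4046 0.0557]
dot [  7.6626 185.3049] 246 [ 0.4249 -0.2808]
dot [400.2308 196.7837] 416 [0.4443 0.1958]
dot [319.1181 206.4488] 508 [0.4527 0.1256]
dot [498.     240.4943] 265 [0.4902 0.3054]
dot [ 19.1453 305.8419] 234 [ 0.6251 -0.3664]
dot [  8.3618 367.9968] 633 [ 0.8548 -0.6073]
```

{"method": "arm_command", "body": {
  "motion": [
    [[-0.006,-0.013,0.2],[0,0,0],60],
    [[0,0,0.2],[0,0,0],60],
    [[0,0,0.16],[0,0,0],60],
    [[0,0,0.062],[0,0,0],60],
    [[0,0,0],[0,0,0],20],
    [[0,0,0],[0,0,0],20],
    [[0,0,0],[0,0,0],20],
    [[0,0,0],[0,0,0],20]
  ]
}}

```text
t: 10.9
ee_pos: [0.4536, 0.1252, 0.0386]
orientation: [180.0, 0.2, 179.8]
force: [0.1, -0.6, -0.1]
opening: 0.384
gripper_force: 30.0
```

{"method": "arm_command", "body": {
  "motion": [
    [[0,0,0],[0,0,0],20],
    [[0,0,0],[0,0,0],20],
    [[0,0,-0.2],[0,0,0],20],
    [[0,0,-0.2],[0,0,0],20],
    [[0,0,-0.2],[0,0,0],20],
    [[0,0,-0.2],[0,0,0],20],
    [[0,0,0],[0,0,0],20]
  ]
}}

```text
t: 11.48
ee_pos: [0.4557, 0.1261, 0.163]
orientation: [179.8, 0.7, 179.9]
force: [0.3, -0.2, -0.5]
opening: 0.378
gripper_force: 30.0
```

{"method": "arm_command", "body": {
  "motion": [
    [[-0.03,-0.245,0],[0,0,0],20],
    [[-0.03,-0.245,0],[0,0,0],20],
    [[-0.03,-0.245,0],[0,0,0],20],
    [[-0.03,-0.245,0],[0,0,0],20],
    [[-0.03,-0.245,0],[0,0,0],20],
    [[-0.03,-0.245,0],[0,0,0],20],
    [[-0.03,-0.245,0],[0,0,0],20],
    [[-0.02,0,0],[0,0,0],20]
  ]
}}

```text
t: 12.15
ee_pos: [0.4867, -0.1376, 0.157]
orientation: [-179.8, 0.1, 179.6]
force: [0.6, 0.3, -0.8]
opening: 0.383
gripper_force: 30.0
```

{"method": "arm_command", "body": {
  "motion": [
    [[0,0,0],[0,0,0],20],
    [[0,0,0.1],[0,0,0],20],
    [[0,0,0],[0,0,0],20],
    [[0,0,0],[0,0,0],20]
  ]
}}

```text
t: 12.48
ee_pos: [0.4853, -0.1308, 0.1415]
orientation: [179.9, -0.2, 180.0]
force: [0.1, 0.5, -0.9]
opening: 0.385
gripper_force: 30.0
```

```bash
python3 - <<'E'
from h import *
s=ee();wrist('w6');print();dots('w6',s['ee_pos'][2]-.007)
E
```

```text
ee 12.4833 [ 0.4853 -0.1308  0.1415] [179.9317  -0.1506 179.9618] 0.384560545641745
wrist blob [124.8866 150.3134] [  78  127   92   48 1870] [ 0.4318 -0.3217]
wrist blob [632.7042 202.7042] [626 190  14  26 213] [0.488 0.308]
wrist blob [317.4594 247.4338] [ 289  220   61   58 1957] [ 0.5291 -0.1335]
wrist blob [459.1294 248.5871] [449 240  27  20 201] [0.5345 0.0092]
wrist blob [ 38.8738 338.4837] [  0 270  76 127 523] [ 0.7345 -0.6246]
wrist blob [152.0391 311.8809] [140 292  27  39 512] [ 0.6199 -0.3294]
wrist blob [606.0811 353.7736] [586 337  43  32 296] [0.7954 0.4237]

dot [517.8049 114.8014] 287 [ 0.4014 -0.0157]
dot [143.0798 144.8364] 764 [ 0.4199 -0.2328]
dot [ 97.1929 160.4357] 560 [ 0.427  -0.2706]
dot [596.5755 167.1079] 139 [0.4289 0.067 ]
dot [632.5132 203.0789] 76 [0.4564 0.1333]
dot [513.5556 221.8222] 225 [ 0.4678 -0.0088]
dot [319.7589 254.8474] 701 [ 0.4857 -0.1316]
dot [ 31.7547 330.1792] 3008 [ 0.5963 -0.4376]
```

{"method": "arm_command", "body": {
  "motion": [
    [[-0.007,0,0.2],[0,0,0],20],
    [[0,0,0.18],[0,0,0],20],
    [[0,0,0.068],[0,0,0],20],
    [[0,0,0],[0,0,0],20],
    [[0,0,0],[0,0,0],20]
  ]
}}

```text
t: 12.95
ee_pos: [0.4876, -0.1316, 0.0753]
orientation: [180.0, 0.0, 179.9]
force: [0.2, 0.8, -0.5]
opening: 0.384
gripper_force: 30.0
```

{"method": "arm_command", "body": {
  "motion": [
    [[0,0,0],[0,0,0],38],
    [[0,0,0],[0,0,0],60],
    [[0,0,0],[0,0,0],60],
    [[0,0,0],[0,0,0],60],
    [[0,0,0],[0,0,0],60],
    [[0,0,-0.2],[0,0,0],60],
    [[0,0,-0.25],[0,0,0],55],
    [[0,0,0],[0,0,0],44]
  ]
}}

```text
t: 13.62
ee_pos: [0.4913, -0.1334, 0.1486]
orientation: [-179.8, 0.7, 179.9]
force: [1.5, 0.5, 0.5]
opening: 0.502
gripper_force: 0.0
```

```bash
python3 - <<'E'
from h import *
s=ee();i,im,d=wrist('w7');dots('w7',.044)
def rng(p,r):print
u,v=320,205
h=w=0
m=(d>0)
T=np.linalg.inv(i['camera_from_world'])
print('depth patch lid',d[195:225:6,300:345:6])
print('cam z',T[2,3],T[:3,2])
E
```

```text
ee 13.6167 [ 0.4913 -0.1334  0.1486] [-179.8016    0.6894  179.8785] 0.5015046255977392
wrist blob [129.55   142.3558] [  83  119   93   48 1869] [ 0.4324 -0.323 ]
wrist blob [  8.8697 162.5882] [  0 155  21  18 238] [ 0.4383 -0.5568]
wrist blob [322.1029 194.0839] [ 294  172   60   57 1370] [ 0.4873 -0.1323]
wrist blob [632.7163 195.8173] [626 184  14  26 208] [0.4877 0.3086]
wrist blob [307.7802 240.8142] [291 227  31  25 323] [ 0.5335 -0.146 ]
wrist blob [347.151  243.3184] [336 236  23  15 245] [ 0.5364 -0.1084]
wrist blob [138.8284 261.8578] [130 255  19  14 204] [ 0.5652 -0.3385]
wrist blob [ 26.8656 306.2248] [  0 263  60 101 387] [ 0.6822 -0.6384]
wrist blob [151.9657 306.9133] [140 292  25  30 496] [ 0.6277 -0.3381]
wrist blob [346.3654 324.7409] [322 315  54  15 301] [ 0.6378 -0.1055]
wrist blob [606.7236 347.3634] [586 332  43  31 322] [0.7956 0.425 ]
dot [517.7942 106.9747] 277 [0.3965 0.0497]
dot [128.959  143.1338] 1293 [ 0.4299 -0.3116]
dot [596.2555 159.9416] 137 [0.4395 0.1787]
dot [321.8351 197.1773] 485 [ 0.4835 -0.1321]
dot [632.0921 196.5921] 76 [0.4824 0.2814]
dot [514.0811 212.6847] 222 [0.4998 0.0601]
dot [308.6381 241.8769] 268 [ 0.5252 -0.1439]
dot [347.2921 244.1584] 202 [ 0.5276 -0.1092]
dot [ 29.7553 316.4898] 2489 [ 0.6845 -0.6114]
depth patch lid [[0.2955 0.2655 0.2666 0.266  0.2648 0.2657 0.2668 0.2659]
 [0.2995 0.2665 0.2663 0.2661 0.2659 0.2672 0.2671 0.298 ]
 [0.2896 0.2668 0.2685 0.269  0.2682 0.2685 0.2697 0.3007]
 [0.2642 0.3028 0.2697 0.2709 0.2701 0.2704 0.3023 0.3028]
 [0.2663 0.2686 0.2956 0.2907 0.2903 0.2911 0.2945 0.2655]]
cam z 0.2985858037317095 [ 0.2971 -0.0029 -0.9549]
```

The second tin is in: the lid's depth stands about 30 mm above the pocket floor, centred in the window. Next click.

{"method": "arm_command", "body": {
  "motion": [
    [[-0.24,0.005,-0.05],[0,0,0],44],
    [[-0.245,0.003,0],[0,0,0],44],
    [[0,0,0],[0,0,0.115],44],
    [[0,0,0],[0,0,0.115],44],
    [[0,0,0],[0,0,0.115],44],
    [[0,0,0],[0,0,0.115],44],
    [[0,0,0],[0,0,0.115],44],
    [[0,0,0],[0,0,0.115],44]
  ]
}}

```text
t: 14.33
ee_pos: [0.5594, -0.131, 0.1487]
orientation: [-179.9, -0.1, 138.1]
force: [0.8, -1.3, 0.3]
opening: 0.44
gripper_force: 0.0
```

{"method": "arm_command", "body": {
  "motion": [
    [[0,0,0],[0,0,0.05],44],
    [[0,0,0],[0,0,0],44],
    [[0,0,0],[0,0,0],44]
  ]
}}

```text
t: 14.58
ee_pos: [0.5596, -0.1311, 0.1491]
orientation: [-180.0, -0.1, 135.6]
force: [0.2, 0.2, -0.4]
opening: 0.441
gripper_force: 0.0
```

{"method": "arm_command", "body": {
  "motion": [
    [[-0.004,0.014,0.15],[0,0,0],44],
    [[0,0,0.15],[0,0,0],44],
    [[0,0,0.05],[0,0,0],44],
    [[0,0,0],[0,0,0],5],
    [[0,0,0],[0,0,0],5],
    [[0,0,0],[0,0,0],5],
    [[0,0,0],[0,0,0],5],
    [[0,0,0],[0,0,0],5]
  ]
}}

```text
t: 15.25
ee_pos: [0.5622, -0.131, 0.0987]
orientation: [-180.0, 0.1, 135.5]
force: [-1.2, -3.8, 3.1]
opening: 0.153
gripper_force: 30.0
```

{"method": "arm_command", "body": {
  "motion": [
    [[0,0,0],[0,0,0],5],
    [[0,0,0],[0,0,0],5]
  ]
}}

```text
t: 15.42
ee_pos: [0.5622, -0.131, 0.0987]
orientation: [-180.0, 0.1, 135.5]
force: [-3.2, -4.4, 5.7]
opening: 0.152
gripper_force: 30.0
```

{"method": "arm_command", "body": {
  "motion": [
    [[0,0,0],[0,0,0.11],5],
    [[0,0,0],[0,0,0.11],5],
    [[0,0,0],[0,0,0.11],5],
    [[0,0,0],[0,0,0.11],5],
    [[0,0,0],[0,0,0.11],5],
    [[0,0,0],[0,0,0.11],5],
    [[0,0,0],[0,0,0.09],5],
    [[0,0,0],[0,0,0],5]
  ]
}}

```text
t: 16.08
ee_pos: [0.5606, -0.1316, 0.0987]
orientation: [-179.9, 0.1, 90.3]
force: [-6.9, -6.6, 8.5]
opening: 0.152
gripper_force: 30.0
```

{"method": "arm_command", "body": {
  "motion": [
    [[0,0,0],[0,0,0],5],
    [[0,0,0],[0,0,0],44],
    [[0,0,0],[0,0,0],44],
    [[0,0,0],[0,0,0],44],
    [[0,0,0],[0,0,0],44],
    [[0,0,-0.15],[0,0,0],44],
    [[0,0,-0.2],[0,0,0],44],
    [[0,0,-0.2],[0,0,0],44]
  ]
}}

```text
t: 16.75
ee_pos: [0.5616, -0.1295, 0.18]
orientation: [-179.9, -0.1, 90.5]
force: [0.7, -0.7, -0.3]
opening: 0.443
gripper_force: 0.0
```

{"method": "arm_command", "body": {
  "motion": [
    [[0,0,0],[0,0,-0.115],60],
    [[0,0,0],[0,0,-0.115],60],
    [[0,0,0],[0,0,-0.115],65],
    [[0,0,0],[0,0,-0.115],65],
    [[0,0,0],[0,0,-0.115],65],
    [[0,0,0],[0,0,-0.115],65],
    [[0,0,0],[0,0,-0.115],65],
    [[0,0,0],[0,0,-0.115],65]
  ]
}}

```text
t: 17.42
ee_pos: [0.5622, -0.1296, 0.1797]
orientation: [180.0, -0.0, 146.0]
force: [1.3, -0.3, 0.3]
opening: 0.651
gripper_force: 0.0
```

{"method": "arm_command", "body": {
  "motion": [
    [[0,0,0],[0,0,-0.115],60],
    [[0,0,0],[0,0,-0.115],60],
    [[0,0,0],[0,0,-0.115],65],
    [[0,0,0],[0,0,-0.115],65],
    [[0,0,0],[0,0,-0.115],65],
    [[0,0,0],[0,0,0],65]
  ]
}}

```text
t: 17.92
ee_pos: [0.5622, -0.1297, 0.1797]
orientation: [180.0, 0.0, -179.7]
force: [-0.1, -0.1, -0.1]
opening: 0.652
gripper_force: 0.0
```

```bash
python3 - <<'E'
from h import *
s=ee();i,im,d=wrist('w8');dots('w8')
cv2.imwrite('pics/w8c.png',cv2.resize(im[100:340,160:480],(800,600))[:,:,::-1])
im,d=arm.capture('top')
for c,a,p in tins('top',im): print('top',c,a,p)
E
```

```text
ee 17.9167 [ 0.5622 -0.1297  0.1797] [ 179.9704    0.0019 -179.6955] 0.6524488146162265
wrist blob [138.0976  79.3344] [  94   55   88   50 1609] [ 0.4374 -0.3253]
wrist blob [621.8367 146.1554] [616 134  13  25 251] [0.4885 0.3065]
wrist blob [303.7793 153.4   ] [288 144  30  20 290] [ 0.5241 -0.146 ]
wrist blob [276.1098 178.6326] [267 166  19  25 264] [ 0.5494 -0.1739]
wrist blob [366.6636 184.0323] [359 171  16  25 217] [ 0.5546 -0.0831]
wrist blob [116.5258 224.1383] [  71  192   88   75 3889] [ 0.6032 -0.3787]
wrist blob [275.3734 214.3648] [268 202  15  29 233] [ 0.5872 -0.176 ]
wrist blob [ 35.2248 246.319 ] [ 16 214  35  73 605] [ 0.6482 -0.5734]
wrist blob [ 16.2367 252.7394] [  0 216  39  79 545] [ 0.6664 -0.6449]
wrist blob [300.0333 239.381 ] [288 230  23  20 210] [ 0.6152 -0.1509]
wrist blob [340.0863 245.1559] [317 236  53  17 417] [ 0.6218 -0.1083]
wrist blob [616.6262 311.6837] [602 300  29  25 313] [0.7982 0.454 ]
dot [498.7566  45.0487] 226 [0.3984 0.0616]
dot [581.2636 103.0698] 129 [0.4446 0.1984]
dot [503.973  144.9775] 222 [0.5085 0.0725]
dot [622.0506 146.2785] 79 [0.4905 0.3076]
dot [ 22.3603 260.1228] 2631 [ 0.6764 -0.6314]
dot [122.8946 243.9042] 313 [ 0.6282 -0.3755]
top [221.     221.7752] 129 [0.4863 0.3063 0.03  ]
top [183.041  263.3282] 195 [0.3698 0.412  0.03  ]
top [633.9822 329.86  ] 843 [ 0.1763 -0.8423  0.03  ]
```

View pics/w8c.png

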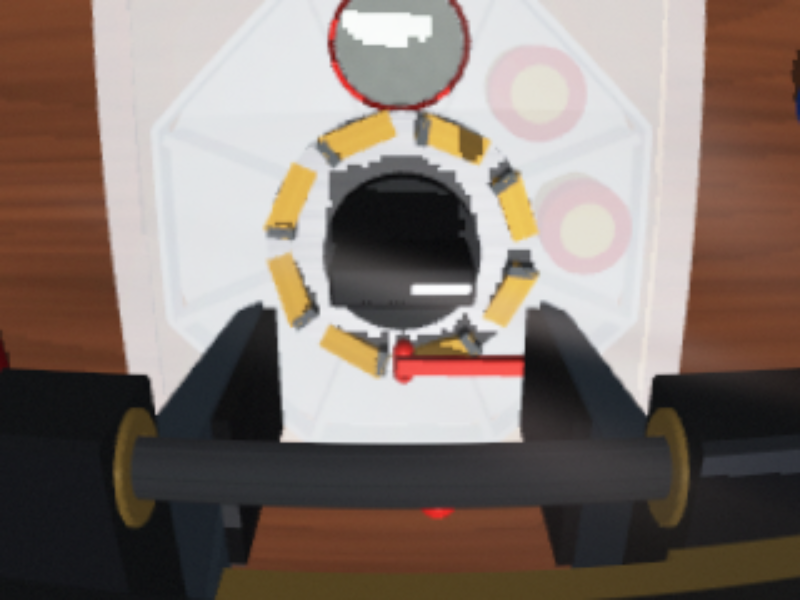

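The crop shows two loaded tins under the cover at (537,92) and (585,226), an empty pocket in the window, and the pawl nose seated at (403,362). The last tin is still at (0.487, 0.307).

{"method": "arm_command", "body": {
  "motion": [
    [[0.041,0.243,0.027],[0,0,0],60],
    [[0.041,0.243,0.027],[0,0,0],60],
    [[0.041,0.243,0.027],[0,0,0],60],
    [[0.041,0.243,0.027],[0,0,0],60],
    [[0.041,0.243,0.027],[0,0,0],60],
    [[0.041,0.243,0.027],[0,0,0],60],
    [[0.041,0.243,0.027],[0,0,0],60],
    [[0.041,0.243,0.027],[0,0,0],60]
  ]
}}

```text
t: 18.68
ee_pos: [0.5114, 0.1632, 0.1476]
orientation: [180.0, 0.0, -180.0]
force: [0.3, -0.4, -0.4]
opening: 0.597
gripper_force: 0.0
```

{"method": "arm_command", "body": {
  "motion": [
    [[0.041,0.243,0.027],[0,0,0],60],
    [[0.041,0.243,0.027],[0,0,0],60],
    [[0.041,0.243,0.027],[0,0,0],60],
    [[0.041,0.24,0.027],[0,0,0],60],
    [[0,0,0],[0,0,0],65],
    [[0,0,0],[0,0,0],65]
  ]
}}

```text
t: 19.18
ee_pos: [0.4861, 0.3083, 0.1309]
orientation: [-180.0, -0.0, -179.7]
force: [-0.6, -0.4, 0.4]
opening: 0.652
gripper_force: 0.0
```

```bash
python3 - <<'E'
from h import *
s=ee();cv2.imwrite('pics/w9.png',arm.capture('wrist')[0][:,:,::-1]);dots('w9')
E
```

```text
ee 19.1833 [0.4861 0.3083 0.1309] [-179.985    -0.03   -179.7328] 0.6517837324310192
dot [ 76.9156 119.8133] 225 [0.397  0.0603]
dot [193.0764 157.2053] 419 [0.4428 0.1963]
dot [318.6071 207.5501] 509 [0.4881 0.3054]
dot [ 98.1731 222.6346] 208 [0.5067 0.0712]
```

{"method": "arm_command", "body": {
  "motion": [
    [[-0.01,-0.017,0.2],[0,0,0],60],
    [[0,0,0.2],[0,0,0],60],
    [[0,0,0.16],[0,0,0],60],
    [[0,0,0.064],[0,0,0],60],
    [[0,0,0],[0,0,0],20],
    [[0,0,0],[0,0,0],20],
    [[0,0,0],[0,0,0],20],
    [[0,0,0],[0,0,0],20]
  ]
}}

```text
t: 19.9
ee_pos: [0.4895, 0.3045, 0.0395]
orientation: [179.9, 0.2, -179.9]
force: [0.2, -0.5, -0.8]
opening: 0.387
gripper_force: 30.0
```

{"method": "arm_command", "body": {
  "motion": [
    [[0,0,0],[0,0,0],20],
    [[0,0,0],[0,0,0],20],
    [[0,0,-0.2],[0,0,0],20],
    [[0,0,-0.2],[0,0,0],20],
    [[0,0,-0.2],[0,0,0],20],
    [[0,0,-0.2],[0,0,0],20],
    [[0,-0.2,0],[0,0,0],20],
    [[0,-0.2,0],[0,0,0],20]
  ]
}}

```text
t: 20.57
ee_pos: [0.4896, 0.2451, 0.1604]
orientation: [179.8, 0.3, -179.7]
force: [-0.2, -0.1, -1.1]
opening: 0.386
gripper_force: 30.0
```

{"method": "arm_command", "body": {
  "motion": [
    [[0,-0.25,0],[0,0,0],20],
    [[0,-0.25,0],[0,0,0],20],
    [[0,-0.25,0],[0,0,0],20],
    [[0,-0.25,0],[0,0,0],20],
    [[0,-0.25,0],[0,0,0],20],
    [[0,-0.25,0],[0,0,0],20],
    [[0,-0.25,0],[0,0,0],20],
    [[0,-0.25,0],[0,0,0],20]
  ]
}}

```text
t: 21.23
ee_pos: [0.489, -0.0575, 0.1582]
orientation: [180.0, 0.0, -179.8]
force: [0.6, -0.7, -0.5]
opening: 0.383
gripper_force: 30.0
```

{"method": "arm_command", "body": {
  "motion": [
    [[0,-0.25,0],[0,0,0],20],
    [[0,-0.25,0],[0,0,0],20],
    [[0,0,0.05],[0,0,0],20],
    [[0,0,0.05],[0,0,0],20],
    [[0,0,0],[0,0,0],20],
    [[0,0,0],[0,0,0],20]
  ]
}}

```text
t: 21.73
ee_pos: [0.4891, -0.1296, 0.1422]
orientation: [179.9, -0.1, -179.8]
force: [-0.2, 1.2, 0.1]
opening: 0.382
gripper_force: 30.0
```

```bash
python3 - <<'E'
from h import *
s=ee();cv2.imwrite('pics/w10.png',arm.capture('wrist')[0][:,:,::-1]);dots('w10',s['ee_pos'][2]-.007)
E
```

```text
ee 21.7333 [ 0.4891 -0.1296  0.1422] [ 179.9417   -0.1035 -179.7517] 0.38230109597847045
dot [517.09   111.6747] 289 [ 0.4026 -0.0156]
dot [122.9298 146.7417] 1297 [ 0.4242 -0.2467]
dot [596.0647 165.1295] 139 [0.43   0.0669]
dot [512.793 219.185] 227 [ 0.4689 -0.0087]
dot [320.1995 254.1982] 777 [ 0.4888 -0.13  ]
dot [ 30.454  326.8645] 3033 [ 0.5967 -0.4346]
```

{"method": "arm_command", "body": {
  "motion": [
    [[0.013,-0.007,0.2],[0,0,0],20],
    [[0,0,0.18],[0,0,0],20],
    [[0,0,0.07],[0,0,0],20],
    [[0,0,0],[0,0,0],20],
    [[0,0,0],[0,0,0],20]
  ]
}}

```text
t: 22.2
ee_pos: [0.488, -0.131, 0.0754]
orientation: [180.0, -0.0, -179.7]
force: [0.4, -0.0, -0.2]
opening: 0.385
gripper_force: 30.0
```

{"method": "arm_command", "body": {
  "motion": [
    [[0,0,0],[0,0,0],38],
    [[0,0,0],[0,0,0],60],
    [[0,0,0],[0,0,0],60],
    [[0,0,0],[0,0,0],60],
    [[0,0,0],[0,0,0],60],
    [[0,0,-0.2],[0,0,0],60],
    [[0,0,-0.25],[0,0,0],55],
    [[0,0,0],[0,0,0],44]
  ]
}}

```text
t: 22.87
ee_pos: [0.4917, -0.1332, 0.1489]
orientation: [-179.8, 0.7, -179.8]
force: [0.5, -0.4, 0.6]
opening: 0.505
gripper_force: 0.0
```

```bash
python3 - <<'E'
from h import *
s=ee();im,d=arm.capture('wrist');cv2.imwrite('pics/w11.png',im[:,:,::-1]);dots('w11',.044)
print(d[195:225:6,300:345:6])
E
```

```text
ee 22.8667 [ 0.4917 -0.1332  0.1489] [-179.7958    0.6952 -179.8255] 0.5052017074480166
dot [517.8746 107.4624] 279 [0.3964 0.0497]
dot [129.0008 141.7093] 1290 [ 0.43   -0.3118]
dot [595.791  160.9104] 134 [0.4395 0.1783]
dot [323.0903 197.9097] 487 [ 0.4847 -0.1308]
dot [513.6413 213.1704] 223 [0.4998 0.0602]
dot [308.5282 241.0242] 248 [ 0.525  -0.1437]
dot [346.8673 243.654 ] 211 [ 0.5276 -0.1092]
dot [ 29.2033 314.9653] 2533 [ 0.6845 -0.6103]
[[0.297  0.2657 0.2663 0.2657 0.2649 0.2667 0.2673 0.2645]
 [0.301  0.2679 0.2674 0.268  0.268  0.2678 0.2675 0.2671]
 [0.2909 0.2701 0.269  0.2692 0.2691 0.2682 0.2693 0.3   ]
 [0.2661 0.3031 0.2707 0.2698 0.2716 0.2713 0.271  0.303 ]
 [0.2662 0.2669 0.2934 0.291  0.2887 0.2905 0.2936 0.2645]]
```

All three tins are in; lid depth is again about 30 mm above the floor. Now the pawl.

{"method": "arm_command", "body": {
  "motion": [
    [[0,0,-0.15],[0,0,0],38],
    [[-0.21,0.02,-0.05],[0,0,0],38],
    [[-0.21,0.02,0],[0,0,0],38],
    [[-0.21,0.02,0],[0,0,0],38],
    [[-0.21,0.02,0],[0,0,0],38],
    [[-0.21,0.02,0],[0,0,0.11],38],
    [[0,0,0],[0,0,0.115],38],
    [[0,0,0],[0,0,0.115],38]
  ]
}}

```text
t: 23.58
ee_pos: [0.6462, -0.116, 0.1705]
orientation: [-180.0, -0.1, 159.5]
force: [-0.7, -0.1, -0.9]
opening: 0.383
gripper_force: 0.0
```

{"method": "arm_command", "body": {
  "motion": [
    [[0,0,0],[0,0,0.115],38],
    [[0,0,0],[0,0,0.115],38],
    [[0,0,0],[0,0,0.115],38],
    [[0,0,0],[0,0,0.115],38],
    [[0,0,0],[0,0,0.115],38],
    [[0,0,0],[0,0,0.115],38],
    [[0,0,0],[0,0,0.115],38],
    [[0,0,0],[0,0,0.115],38]
  ]
}}

```text
t: 24.25
ee_pos: [0.6446, -0.1164, 0.1713]
orientation: [-179.9, -0.1, 104.2]
force: [0.1, 0.8, 0.2]
opening: 0.379
gripper_force: 0.0
```

{"method": "arm_command", "body": {
  "motion": [
    [[0,0,0],[0,0,0.115],38],
    [[0,0,0],[0,0,0.104],38],
    [[0,0,0],[0,0,0],38],
    [[0,0,0],[0,0,0],38]
  ]
}}

```text
t: 24.58
ee_pos: [0.6447, -0.1165, 0.1717]
orientation: [-179.9, -0.0, 91.6]
force: [-0.9, 0.1, -0.5]
opening: 0.381
gripper_force: 0.0
```

```bash
python3 - <<'E'
from h import *
s=ee();i=arm.camera_info('wrist');im,d=arm.capture('wrist');cv2.imwrite('pics/w12.png',im[:,:,::-1])
cv2.imwrite('pics/w12c.png',cv2.resize(im[120:320,200:440],(720,600))[:,:,::-1])
print([(np.round(r['position'],4),r['score']) for r in arm.spot_in('wrist','pawl_ball')][:3])
E
```

```text
ee 24.5833 [ 0.6447 -0.1165  0.1717] [-179.9014   -0.0267   91.5916] 0.38062656269584544
[(array([ 0.6305, -0.0887,  0.0724]), 0.8)]
```

View pics/w12c.png

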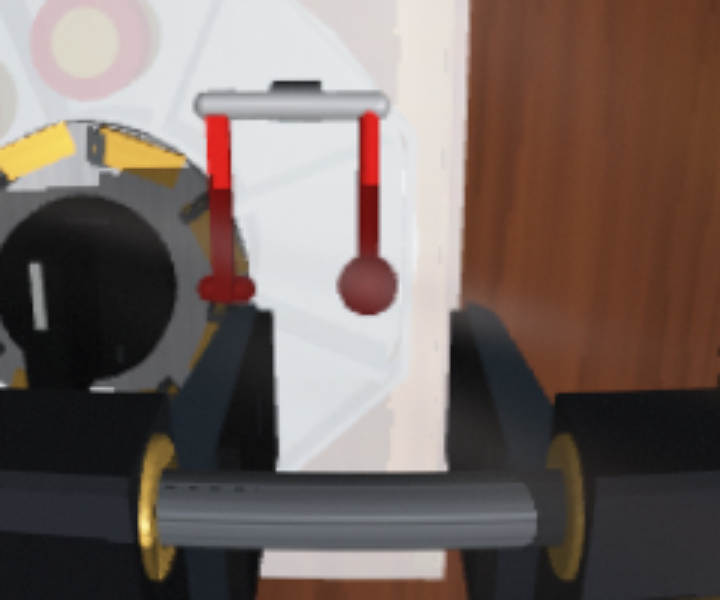

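The crop shows the ball at (368,285), centred between the fingers. The hinge rod is at y≈103, and the nose arm is at (228,288), resting on the ratchet.

```bash
python3 - <<'E'
from h import *
i=arm.camera_info('wrist')
for n,u,v,z in [('ball',368,285,.093),('hinge',370,104,.069),('nosearm',226,200,.075),('knob',85,288,.071)]: print(n,fish2w(i,200+u/3,120+v/3,z))
E
```

```text
ball [ 0.6479 -0.1161  0.093 ]
hinge [ 0.6474 -0.0719  0.069 ]
nosearm [ 0.6083 -0.0986  0.075 ]
knob [ 0.5646 -0.1273  0.071 ]
```

{"method": "arm_command", "body": {
  "motion": [
    [[0.003,0.016,0.2],[0,0,0],38],
    [[0,0,0.2],[0,0,0],38],
    [[0,0,0.1],[0,0,0],38],
    [[0,0,0],[0,0,0],38],
    [[0,0,0],[0,0,0],5],
    [[0,0,0],[0,0,0],5],
    [[0,0,0],[0,0,0],5],
    [[0,0,0],[0,0,0],5]
  ]
}}

```text
t: 25.35
ee_pos: [0.6466, -0.1162, 0.0992]
orientation: [-179.9, 0.0, 91.5]
force: [-5.4, -1.0, 4.0]
opening: 0.152
gripper_force: 30.0
```

{"method": "arm_command", "body": {
  "motion": [
    [[0,0,0],[0,0,0],5],
    [[0,0,0],[0,0,0],5]
  ]
}}

```text
t: 25.52
ee_pos: [0.6466, -0.1162, 0.0991]
orientation: [-179.9, 0.0, 91.5]
force: [-5.7, -1.1, 4.2]
opening: 0.149
gripper_force: 30.0
```

{"method": "arm_command", "body": {
  "motion": [
    [[0.038,0,-0.055],[0,0,0],5],
    [[0.047,0,-0.047],[0,0,0],5],
    [[0.056,0,-0.036],[0,0,0],5],
    [[0.062,0,-0.024],[0,0,0],5],
    [[0,0,0],[0,0,0],5]
  ]
}}

```text
t: 25.93
ee_pos: [0.646, -0.0841, 0.1236]
orientation: [-179.9, -0.0, 91.5]
force: [-6.2, -1.6, 2.6]
opening: 0.154
gripper_force: 30.0
```

{"method": "arm_command", "body": {
  "motion": [
    [[0.066,0,-0.011],[0,0,0],5],
    [[0.066,0,0.002],[0,0,0],5],
    [[0.065,0,0.015],[0,0,0],5],
    [[0.06,0,0.027],[0,0,0],5],
    [[0.054,0,0.039],[0,0,0],5],
    [[0,0,0],[0,0,0],5],
    [[0,0,0],[0,0,0],5]
  ]
}}

```text
t: 26.52
ee_pos: [0.6451, -0.0372, 0.1124]
orientation: [-180.0, -0.1, 91.5]
force: [-5.4, 3.5, 5.6]
opening: 0.148
gripper_force: 30.0
```

```bash
python3 - <<'E'
from h import *
s=ee();i=arm.camera_info('wrist');im,d=arm.capture('wrist')
cv2.imwrite('pics/w13c.png',cv2.resize(im[100:300,200:440],(720,600))[:,:,::-1])
E
```

```text
ee 26.5167 [ 0.6451 -0.0372  0.1124] [-179.9604   -0.115    91.475 ] 0.14835928468906198
```

View pics/w13c.png

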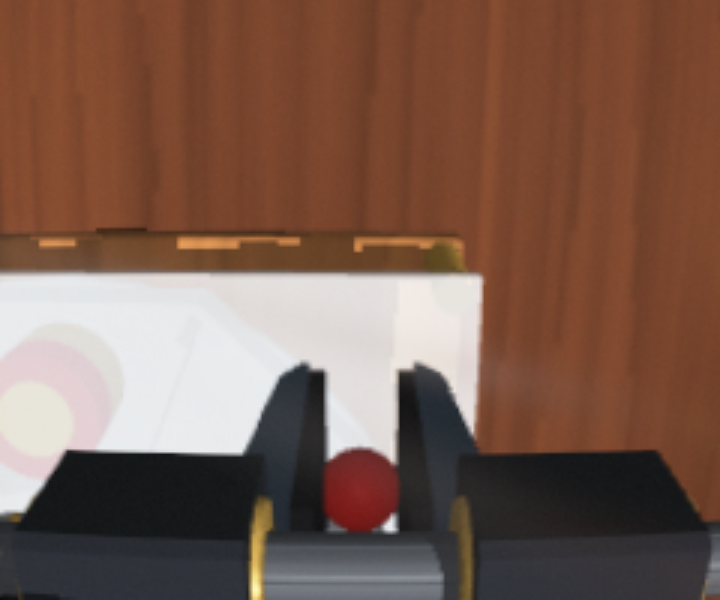

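The crop shows the ball at (362,490), held between the fingers on the far side of the hinge (p ≈ 1.8). Release it, rise and go to the knob.

{"method": "arm_command", "body": {
  "motion": [
    [[0,0,0],[0,0,0],38],
    [[0,0,0],[0,0,0],38],
    [[0,0,0],[0,0,0],38],
    [[0,0,0],[0,0,0],38],
    [[0,0,-0.13],[0,0,0],38],
    [[0,0,-0.2],[0,0,0],38],
    [[0,0,-0.1],[0,0,0],38],
    [[0,0,0],[0,0,0],38]
  ]
}}

```text
t: 27.23
ee_pos: [0.6485, -0.0393, 0.1802]
orientation: [179.5, 0.0, 91.4]
force: [1.3, 1.0, 1.2]
opening: 0.379
gripper_force: 0.0
```

{"method": "arm_command", "body": {
  "motion": [
    [[-0.15,-0.144,0],[0,0,0],44],
    [[-0.15,-0.144,0],[0,0,0],44],
    [[-0.15,-0.144,0],[0,0,0],44],
    [[-0.155,-0.144,0],[0,0,0.008],44],
    [[0,0,0],[0,0,0],44],
    [[0,0,0],[0,0,0],44]
  ]
}}

```text
t: 27.73
ee_pos: [0.5607, -0.1328, 0.1751]
orientation: [-180.0, -0.0, 90.8]
force: [0.2, 0.1, -0.3]
opening: 0.44
gripper_force: 0.0
```

```bash
python3 - <<'E'
from h import *
s=ee();i=arm.camera_info('wrist');im,d=arm.capture('wrist')
cv2.imwrite('pics/w14c.png',cv2.resize(im[60:310,160:480],(768,600))[:,:,::-1])
E
```

```text
ee 27.7333 [ 0.5607 -0.1328  0.1751] [-179.9681   -0.0301   90.8083] 0.43989418076057335
```

View pics/w14c.png

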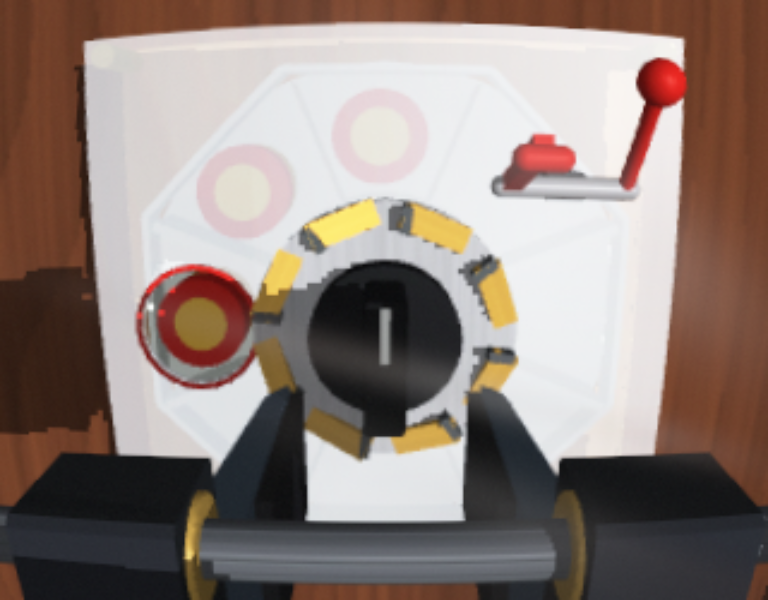

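The crop shows the pawl flipped over and resting at its stop, with the ball at (660,82) and the nose up at (545,150). All three tins are in consecutive pockets, and the knob bar is upright in the image. Next: grip the knob and turn it back.

{"method": "arm_command", "body": {
  "motion": [
    [[0.017,0.006,0.2],[0,0,0],44],
    [[0,0,0.2],[0,0,0],44],
    [[0,0,0.11],[0,0,0],44],
    [[0,0,0],[0,0,0],44],
    [[0,0,0],[0,0,0],5],
    [[0,0,0],[0,0,0],5],
    [[0,0,0],[0,0,0],5],
    [[0,0,0],[0,0,0],5]
  ]
}}

```text
t: 28.45
ee_pos: [0.5617, -0.1292, 0.1005]
orientation: [-179.9, 0.0, 91.0]
force: [-8.5, -1.5, 5.7]
opening: 0.179
gripper_force: 4.4
```

{"method": "arm_command", "body": {
  "motion": [
    [[0,0,0],[0,0,0],5],
    [[0,0,0],[0,0,0],5],
    [[0,0,0],[0,0,0],5]
  ]
}}

```text
t: 28.7
ee_pos: [0.5606, -0.1292, 0.1004]
orientation: [-179.8, -0.0, 91.0]
force: [-6.0, -0.5, 4.3]
opening: 0.149
gripper_force: 30.0
```

{"method": "arm_command", "body": {
  "motion": [
    [[0,0,0],[0,0,-0.1],5],
    [[0,0,0],[0,0,-0.11],5],
    [[0,0,0],[0,0,-0.11],5],
    [[0,0,0],[0,0,-0.11],5],
    [[0,0,0],[0,0,-0.11],5],
    [[0,0,0],[0,0,-0.11],5],
    [[0,0,0],[0,0,-0.11],5],
    [[0,0,0],[0,0,-0.11],5]
  ]
}}

```text
t: 29.37
ee_pos: [0.5604, -0.1293, 0.1004]
orientation: [-179.9, -0.2, 143.5]
force: [-7.4, -0.0, 4.2]
opening: 0.153
gripper_force: 30.0
```

{"method": "arm_command", "body": {
  "motion": [
    [[0,0,0],[0,0,-0.11],5],
    [[0,0,0],[0,0,-0.11],5],
    [[0,0,0],[0,0,-0.11],5],
    [[0,0,0],[0,0,-0.11],5],
    [[0,0,0],[0,0,-0.1],5],
    [[0,0,0],[0,0,-0.06],5],
    [[0,0,0],[0,0,-0.03],5],
    [[0,0,0],[0,0,0],5]
  ]
}}

```text
t: 30.03
ee_pos: [0.5604, -0.1294, 0.1004]
orientation: [-180.0, -0.2, -179.0]
force: [-6.8, 0.6, 3.8]
opening: 0.149
gripper_force: 30.0
```

```bash
python3 - <<'E'
from h import *
s=ee();print(s['force'],s['moment'])
E
```

```text
ee 30.0333 [ 0.5604 -0.1294  0.1004] [-179.9845   -0.1964 -178.9714] 0.1488470584785747
[-6.8239  0.6083  3.8069] [-0.1854  0.8768  0.012 ]
```

{"method": "arm_command", "body": {
  "motion": [
    [[0,0,0],[0,0,-0.02],5],
    [[0,0,0],[0,0,-0.01],5],
    [[0,0,0],[0,0,0],5],
    [[0,0,0],[0,0,0],5]
  ]
}}

```text
t: 30.37
ee_pos: [0.5604, -0.1294, 0.1004]
orientation: [180.0, -0.2, -177.4]
force: [-7.1, -0.9, 4.2]
opening: 0.157
gripper_force: 30.5
```

```bash
python3 - <<'E'
from h import *
s=ee();print(s['force'],s['moment'])
E
```

```text
ee 30.3667 [ 0.5604 -0.1294  0.1004] [ 179.9616   -0.189  -177.4404] 0.15686975618442414
[-7.1094 -0.9493  4.2223] [-0.3256  1.0933 -0.9825]
```

Moment of −0.98 N m about the knob: it is at the home stop. Ease off, release, rise and turn for the pawl.

{"method": "arm_command", "body": {
  "motion": [
    [[0,0,0],[0,0,0.018],5],
    [[0,0,0],[0,0,0],44],
    [[0,0,0],[0,0,0],44],
    [[0,0,0],[0,0,0],44],
    [[0,0,0],[0,0,0],44],
    [[0,0,0],[0,0,0],44],
    [[0,0,-0.25],[0,0,0],44],
    [[0,0,-0.27],[0,0,0],38]
  ]
}}

```text
t: 31.03
ee_pos: [0.5607, -0.1286, 0.1754]
orientation: [179.9, -0.4, -178.3]
force: [1.0, -0.6, 1.3]
opening: 0.394
gripper_force: 0.0
```

{"method": "arm_command", "body": {
  "motion": [
    [[-0.11,0.12,0],[0,0,0],38],
    [[-0.11,0.12,0],[0,0,0],38],
    [[-0.11,0.12,0],[0,0,0],38],
    [[-0.11,0.12,0],[0,0,0.11],38],
    [[0,0,0],[0,0,0.115],38],
    [[0,0,0],[0,0,0.115],38],
    [[0,0,0],[0,0,0.115],38],
    [[0,0,0],[0,0,0.115],38]
  ]
}}

```text
t: 31.7
ee_pos: [0.6265, -0.0549, 0.177]
orientation: [-180.0, -0.0, 147.2]
force: [0.5, -0.4, 0.2]
opening: 0.38
gripper_force: 0.0
```

{"method": "arm_command", "body": {
  "motion": [
    [[0,0,0],[0,0,0.115],38],
    [[0,0,0],[0,0,0.115],38],
    [[0,0,0],[0,0,0.115],38],
    [[0,0,0],[0,0,0.115],38],
    [[0,0,0],[0,0,0.115],38],
    [[0,0,0],[0,0,0.115],38],
    [[0,0,0],[0,0,0.115],38],
    [[0,0,0],[0,0,0.115],38]
  ]
}}

```text
t: 32.37
ee_pos: [0.6264, -0.0552, 0.1771]
orientation: [-180.0, -0.0, 92.0]
force: [0.1, 0.2, -0.1]
opening: 0.382
gripper_force: 0.0
```

{"method": "arm_command", "body": {
  "motion": [
    [[0,0,0],[0,0,0.045],38],
    [[0,0,0],[0,0,0],38],
    [[0,0,0],[0,0,0],38]
  ]
}}

```text
t: 32.62
ee_pos: [0.6264, -0.0552, 0.1772]
orientation: [-180.0, -0.0, 89.7]
force: [0.0, 0.5, 0.1]
opening: 0.383
gripper_force: 0.0
```

```bash
python3 - <<'E'
from h import *
s=ee();i=arm.camera_info('wrist');im,d=arm.capture('wrist');cv2.imwrite('pics/w15.png',im[:,:,::-1])
h=cv2.cvtColor(im,cv2.COLOR_RGB2HSV);m=(((h[...,0]<6)|(h[...,0]>174))&(h[...,1]>170)&(h[...,2]>60)).astype(np.uint8)
m=cv2.morphologyEx(m,cv2.MORPH_OPEN,np.ones((9,9)))
n,l,st,ce=cv2.connectedComponentsWithStats(m)
for k in range(1,n):
    if st[k,4]>60: print(ce[k],st[k],fish2w(i,*ce[k],.103))
cv2.imwrite('pics/w15c.png',cv2.resize(im[60:310,160:480],(768,600))[:,:,::-1])
E
```

```text
ee 32.6167 [ 0.6264 -0.0552  0.1772] [-180.       -0.0066   89.6762] 0.383080343386327
[543.8667   3.8   ] [532   0  22  10 180] [0.8267 0.1383 0.103 ]
[344.1209 191.5788] [336 183  17  18 273] [ 0.6457 -0.0348  0.103 ]
```

View pics/w15c.png

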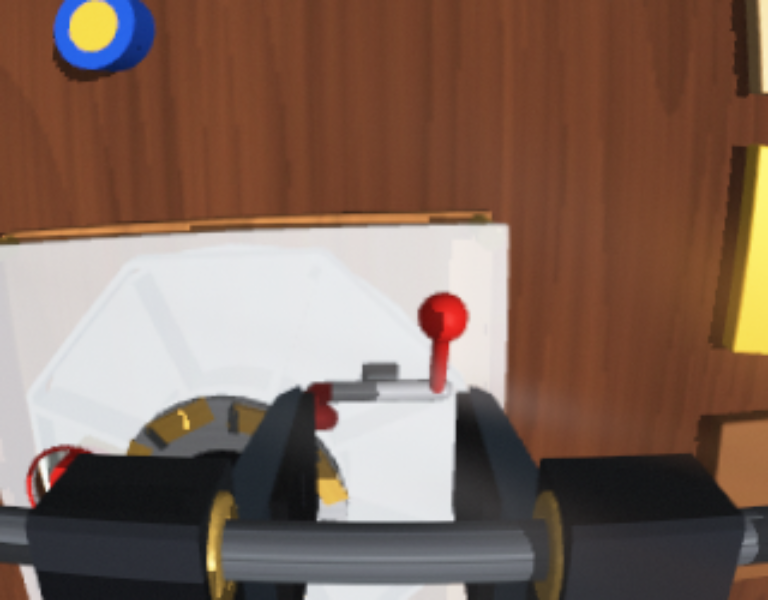

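The crop shows the ball at (443,316) over on the far side of the hinge rod, and the nose up at (320,405).

{"method": "arm_command", "body": {
  "motion": [
    [[0,0,0],[0,0,-0.023],38],
    [[0.136,0.135,0],[0,0,0],38],
    [[0,0,0.2],[0,0,0],38],
    [[0,0,0.18],[0,0,0],38],
    [[0,0,0.08],[0,0,0],38],
    [[0,0,0],[0,0,0],38],
    [[0,0,0],[0,0,0],5],
    [[0,0,0],[0,0,0],5]
  ]
}}

```text
t: 33.33
ee_pos: [0.6473, -0.0348, 0.1099]
orientation: [179.8, 0.0, 91.0]
force: [0.5, 0.2, -0.2]
opening: 0.265
gripper_force: 0.0
```

{"method": "arm_command", "body": {
  "motion": [
    [[0,0,0],[0,0,0],5],
    [[0,0,0],[0,0,0],5],
    [[0,0,0],[0,0,0],5],
    [[0,0,0],[0,0,0],5]
  ]
}}

```text
t: 33.67
ee_pos: [0.645, -0.0348, 0.1098]
orientation: [-179.9, 0.0, 91.0]
force: [-5.6, -1.2, 4.4]
opening: 0.149
gripper_force: 30.0
```

{"method": "arm_command", "body": {
  "motion": [
    [[-0.024,0,-0.023],[0,0,0],5],
    [[-0.054,0,-0.039],[0,0,0],5],
    [[-0.06,0,-0.027],[0,0,0],5],
    [[-0.065,0,-0.015],[0,0,0],5],
    [[-0.066,0,-0.002],[0,0,0],5],
    [[-0.066,0,0.011],[0,0,0],5],
    [[0,0,0],[0,0,0],5]
  ]
}}

```text
t: 34.25
ee_pos: [0.6461, -0.0866, 0.1233]
orientation: [-179.9, 0.0, 90.9]
force: [-5.4, -0.3, 3.1]
opening: 0.15
gripper_force: 30.0
```

{"method": "arm_command", "body": {
  "motion": [
    [[-0.062,0,0.024],[0,0,0],5],
    [[-0.056,0,0.036],[0,0,0],5],
    [[-0.047,0,0.047],[0,0,0],5],
    [[-0.025,0,0.035],[0,0,0],5],
    [[0,0,0],[0,0,0],5],
    [[0,0,0],[0,0,0],5]
  ]
}}

```text
t: 34.75
ee_pos: [0.6466, -0.1147, 0.1018]
orientation: [-179.9, 0.1, 91.0]
force: [-4.7, -1.1, 2.8]
opening: 0.153
gripper_force: 30.0
```

Release the ball, rise, and back away to look.

{"method": "arm_command", "body": {
  "motion": [
    [[0,0,0],[0,0,0],38],
    [[0,0,0],[0,0,0],38],
    [[0,0,0],[0,0,0],38],
    [[0,0,0],[0,0,0],38],
    [[0,0,0],[0,0,0],38],
    [[0,0,-0.2],[0,0,0],38],
    [[0,0,-0.25],[0,0,0],38],
    [[0,0,-0.15],[0,0,0],38]
  ]
}}

```text
t: 35.42
ee_pos: [0.6488, -0.1133, 0.1945]
orientation: [179.8, 0.0, 91.0]
force: [1.1, -0.2, 0.7]
opening: 0.38
gripper_force: 0.0
```

{"method": "arm_command", "body": {
  "motion": [
    [[-0.1,-0.14,-0.05],[0,0,0],38],
    [[-0.1,-0.14,-0.05],[0,0,0],38],
    [[-0.1,-0.14,-0.05],[0,0,0],38],
    [[0,-0.14,0],[0,0,0],38],
    [[0,0,0],[0,0,0],38],
    [[0,0,0],[0,0,0],38]
  ]
}}

```text
t: 35.92
ee_pos: [0.5642, -0.1598, 0.2144]
orientation: [179.9, 0.0, 90.9]
force: [-0.2, -0.6, 0.0]
opening: 0.382
gripper_force: 0.0
```

```bash
python3 - <<'E'
from h import *
s=ee();im,d=arm.capture('wrist');cv2.imwrite('pics/w16c.png',cv2.resize(im[60:310,160:480],(768,600))[:,:,::-1])
E
```

```text
ee 35.9167 [ 0.5642 -0.1598  0.2144] [179.9017   0.0027  90.9136] 0.3816391648718727
```

View pics/w16c.png

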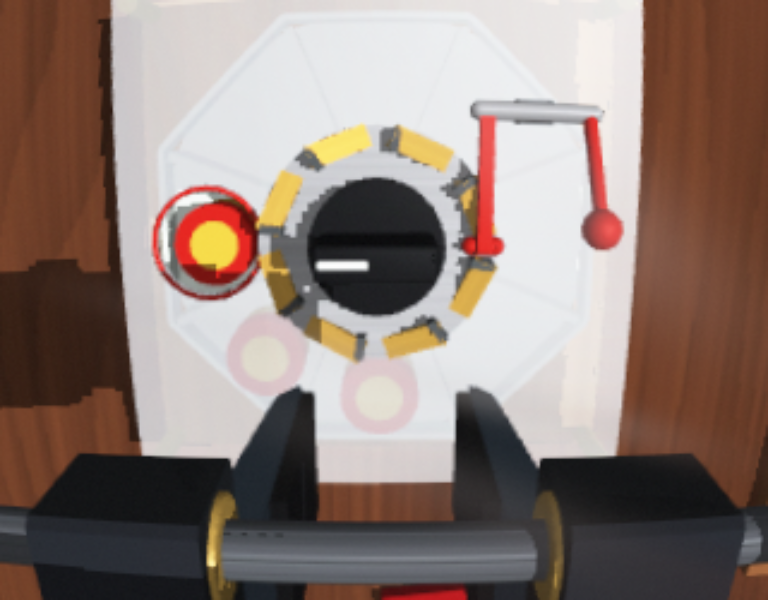

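The final view shows the pawl down on the ratchet, with its nose at (483,246) and ball at (602,229). The knob bar is back at home, and the tins are in pocket 0 (window) and the next two pockets.

```bash
python3 - <<'E'
from h import *
im,d=arm.capture('top')
for c,a,p in tins('top',im): print('top',c,a,p)
print(arm.finish_job())
E
```

```text
top [482.6316 172.6268] 418 [ 0.6207 -0.4485  0.03  ]
top [183.0255 263.3673] 196 [0.3697 0.412  0.03  ]
top [633.961  329.9905] 846 [ 0.176  -0.8423  0.03  ]
the job is handed in; nothing more can be done
None
```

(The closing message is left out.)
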